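# Uncap the bearing press, mesh the splined ram and keep it pressed

## Task

Lift the yellow dust cap off the bearing press and hang it by its handle on the hook of the steel stand. Then take the blue-handled splined ram from its wooden block, turn it so its four splines mesh with the cross-shaped slot of the brass guide, slide it down until its shoulder is fully home on the brass, and finish while still holding it there pressed against the spring, without letting go. Leave the wheels, dish, axle and caliper where they are.

Things in the scene. Friction and masses are not known exactly. Their poses are not given: they have to be found in the camera images.
- press: Bearing press, matte black aluminium, fixed: base 110 (x) x 140 (y) x 14 mm, two columns, a crosshead 132 mm long (y) from 75 to 105 mm high with a 60 x 60 mm brass guide in its middle. A pink wheel lies in it under the guide. Origin at the centre of the base's underside, on the table; z up.
- mouth (a point): Centre of the top face of the brass guide, 105 mm above the table, hidden under the cap at first. The guide's slot is a cross (plus) whose arms lie along this frame's x and y axes: every arm 8.5 mm wide, 31 mm from end to end. The cross looks the same every quarter turn.
- follower (a joint): Travel (m) of the orange spring follower in the guide: 0 at rest, its top 18 mm below the mouth; grows as it is pushed down; 0.012 with the ram fully home. The spring pushes up with about 5 N at 0 and 10.5 N at 0.012, more than the ram's weight: it lifts the ram again if let go.
- cap: Yellow dust cap, about 0.12 kg, on the brass guide: disc 60 mm across, 8 mm thick; plug below it 10 mm across, 9 mm long, in the slot's centre; on top an upright rectangular strap handle in the y-z plane, strap 14 mm wide (x), 5 mm thick: outside 46 mm wide (y), opening 36 mm wide, 50 mm high, top 63 mm above the origin. Grip it across the two legs. Origin: centre of the disc's underside; z up.
- bail (a point): Middle of the underside of the cap's crossbar, 58 mm above the cap's origin: this rests on the hook. Axes as the cap's.
- hook: Steel hook stand, fixed: base 90 x 80 x 12 mm; a 10 mm post 45 mm behind (+x) the origin carries, 125 mm high, a level 8 mm round bar along x to 20 mm in front (-x) of the origin, where it bends up into a tip that reaches 30 mm in front and 16 mm above the bar's top. Nothing stands above the bar. Origin on the table, below the resting place.
- valley (a point): Resting place on the hook: the top of the level bar, 125 mm above the table, above the stand's origin. x axis along the bar towards the post; the open end points to -x.
- holder: Parking block of light wood, fixed, 90 x 90 x 45 mm, with a round 32 mm hole in its middle, 38 mm deep, in which the ram stands. Origin at the centre of its underside.
- ram: Splined ram, 0.16 to 0.26 kg, upright. Origin: centre of the underside of its steel shoulder (40 mm across, 6 mm thick), at first resting on the block's top. Below it the 30 mm stem: four splines along x and y, 6.5 mm thick, 28 mm across; last 6 mm only 4.5 thick, 25 across. Above, a square blue handle 24 x 24 mm, faces square to x and y, 6 to 48 mm above the origin. Home: origin at mouth.
- wheel1: bystander: pink skate wheel lying on its flat side, 54 mm diameter, 32 mm high; origin at the centre of its underside
- wheel2: bystander: pink skate wheel lying on its flat side, 54 mm diameter, 32 mm high; origin at the centre of its underside
- wheel3: bystander: pink skate wheel lying on its flat side, 54 mm diameter, 32 mm high; origin at the centre of its underside
- dish: bystander: white ceramic dish with axle nuts, 104 mm diameter, 30 mm high; origin at the centre of its underside
- axle: bystander: loose truck axle with its aluminium hanger, 200 mm long along x, 30 mm high; origin under its middle
- caliper: bystander: plastic caliper, 200 mm long along x, 75 mm wide, 10 mm high; origin under the middle of its beam
There are look-alikes about, which are no part of the job. Of the things shaped like the ram, the steel one is meant.

How it is judged:
By the outcome, as a careful person would: the job done as asked, in the order asked, and still so for the second after the job is handed in, while the arm keeps its last pose, push and grip.
It also fails if it takes over 58 s, if anything falls off the work surface, if the arm or the gripper's body presses on something with over 40 N, if the wrist force passes 120 N, or if a joint passes its speed limit or range.

## Robot

A 7-joint arm with a two-finger parallel gripper is mounted at the origin on the work surface. World frame = base frame: x ahead of the robot, y to its left, z up, the work surface at z = 0. Lengths are in m, angles in rad, forces in N, time in s.
With the tool pointing down it reaches from about 0.4 to 0.85 m from the base axis. Payload 10.4 kg.
Tool frame: the origin (TCP) lies on the front face of the gripper's body, between the roots of the fingers; the fingertips stand 70 mm ahead of it and the grasp point (between the pads) lies 51 mm ahead of it (grasp_offset is the distance from the TCP to the grasp point, in m); z points along the fingers, y is the direction in which the jaws open and shut (so a half turn about z gives the same grasp; the last joint's range is limited). The gripper opens to 87 mm and grips with 3 to 60 N. Pads are 19 mm wide; open, the fingers measure 117 mm over their backs; the gripper's body (75 mm by 190 mm) begins 51 mm behind the grasp point.
Start: joints at [-1.188, 0.332, -0.065, 1.46, 0.022, 1.35, -0.088], TCP at [0.247, 0.574, 0.292] pointing down, gripper open.
Joint ranges: [-2.6, 2.6], [-0.5, 2.12], [-1.47, 1.34], [0.16, 2.42], [-1.27, 4.41], [0.06, 2.06], [-2.6, 2.6]. Speed limits (rad/s): [2.22, 2.22, 2.79, 2.79, 3.14, 3.14, 3.14].

## Interface

Orientations are given as a unit quaternion [x, y, z, w].
In Python, from bench import * gives the robot as it stands. The module is installed in compiled form; this text tells all that it offers.
- The arm moves only by the tool arm_command, never from a script. Its argument "commands" is a list of rows, each a list of 3 entries, a list of its own where there are three numbers: the opening in per cent of the stroke, from 0 (shut) to 100 (fully open), then the shift along the tool's x, y, z in m, then the turn, a rotation vector about the tool's x, y, z in rad. A call has exactly 10 rows; each row is the pose to reach, as a shift and turn from the pose commanded when the call began, along the tool's axes at that moment; what a row does not reach only later rows make up. A row lasts 1/12 s, in which the tool goes at most 41.7 mm and 7.16 degrees, less where a joint would pass 70% of its speed; a pose out of reach is approached as far as the arm can. A call with a gripper value outside its range is refused whole. The fingers move at their own pace and stop on an object; "squeeze" is the grip in N (left out, the last holds). Time passes only in rows, so rows that repeat a pose let the fingers close, or fill a call up. It gives the time, the measured TCP pose, the force and the opening at its end, in the units of the state.
- read_state(): the state, without advancing time (a new reading comes with each control period).
- camera(name): name is "scene" or "side" or "wrist"; returns a dict with "pixels" (480x640x3 uint8, red, green, blue), "fx", "fy", "cx", "cy" (pixels), "rvec" (rotation vector, rad) and "tvec" (3), from world to camera coordinates, as OpenCV has them; the wrist camera has in their place "mount" (4x4, takes a point from camera to tool coordinates, whose origin is the TCP and whose axes are the flange's). Camera axes: x right, y down, z forward; pixel columns grow to the right and rows downward; lengths in m; the calibration is good to about 2 mm. A picture is of the moment at which its call begins: read the wrist's pose just before it. There is no depth.
- close_job(): hands the job in, once; it reports no verdict.
The state is a dict: "time": time; "joint_positions": joint angles; "joint_vel": joint speeds; "joint_torque": joint torques, N m; "ee_pos": TCP position; "eef_rot": TCP orientation; "ft_force": force on the tool from outside, world axes, zero at the start; "torque": the same for the moment, N m; "width": finger opening in m.
Only numpy, scipy, OpenCV 4.12 (cv2) and the standard library are available. Lean on these libraries where they do the work, as an engineer would, in place of code of your own. Each camera call takes 0.05 s, during which the arm holds its last target.

## Working session

There is one attempt and no reset: what is moved stays moved. The work goes in short steps, Python scripts to look and compute and a tool call to move; the robot and the scene stay as the last step left them, time stands still between calls to the robot, and variables do not carry over. Pictures are saved under pics/ and viewed, and the job is handed in when it is done.

Besides the shell and the picture viewer there is one more tool, called as name(argument=value, ...), one argument or row to a line, values as JSON. arm_command: Moves the arm, as the interface text tells. Its arguments: {"type":"object","properties":{"commands":{"type":"array","items":{"type":"array"}},"squeeze":{"type":"number"}},"required":["commands"]}

```bash
mkdir -p pics; python3 - <<'E'
from bench import *
import cv2,numpy as np
s=read_state()
for k in ('time','ee_pos','eef_rot','ft_force','width','joint_positions'): print(k,np.round(s[k],4))
for n in ('scene','side','wrist'):
    c=camera(n); cv2.imwrite(f'pics/{n}0.png',c['pixels'][:,:,::-1])
    print(n,{k:np.round(v,4).tolist() for k,v in c.items() if k!='pixels'})
E
```

```text
time 0.0
ee_pos [0.2466 0.574  0.2915]
eef_rot [ 2.015e-01  9.795e-01 -7.000e-04 -1.000e-04]
ft_force [ 0.2709  0.4    -0.2314]
width 0.087
joint_positions [-1.1876  0.3328 -0.0647  1.4609  0.0216  1.3499 -0.0885]
scene {'fx': 540.3316, 'fy': 540.3316, 'cx': 318.4564, 'cy': 248.7931, 'rvec': [1.9544, 1.5976, -0.5905], 'tvec': [-0.1075, -0.343, 1.7289]}
side {'fx': 504.2876, 'fy': 504.2876, 'cx': 319.9979, 'cy': 232.3582, 'rvec': [2.1063, -0.8475, 0.4106], 'tvec': [-0.425, 0.3524, 0.9801]}
wrist {'fx': 366.3257, 'fy': 366.3257, 'cx': 314.6207, 'cy': 238.5146, 'mount': [[0.0006, -0.9571, -0.2897, 0.0789], [1.0, 0.0006, -0.0001, -0.0007], [0.0003, -0.2897, 0.9571, -0.0926], [0.0, 0.0, 0.0, 1.0]]}
```

View pics/scene0.png

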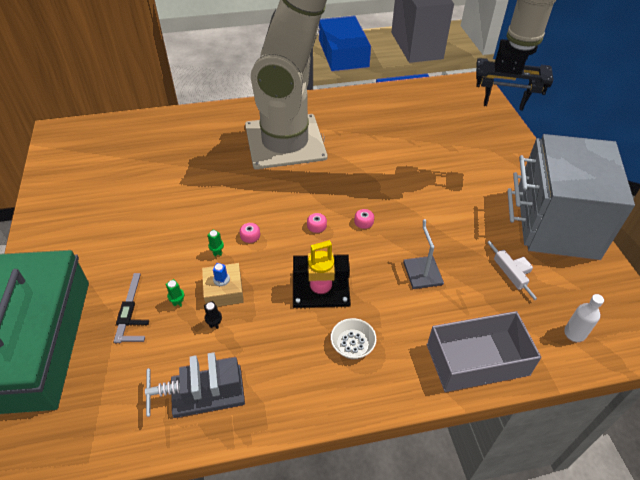

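View pics/side0.png

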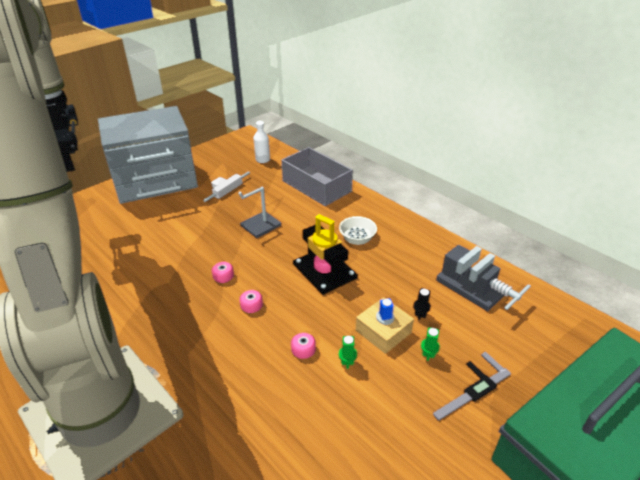

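View pics/wrist0.png

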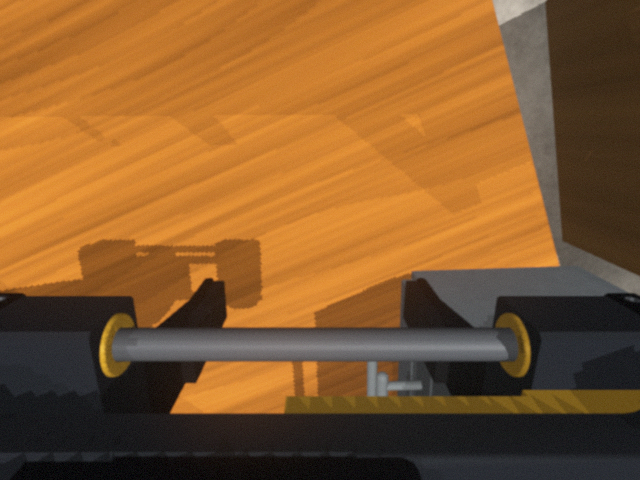

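```bash
cat > h.py <<'E'
import numpy as np,cv2
from scipy.spatial.transform import Rotation as R
from scipy.optimize import least_squares
def cam(c,st=None):
    K=np.array([[c['fx'],0,c['cx']],[0,c['fy'],c['cy']],[0,0,1.]])
    if 'rvec' in c:
        Rm=cv2.Rodrigues(np.array(c['rvec'],float))[0]; t=np.array(c['tvec'],float)
    else:
        T=np.eye(4);T[:3,:3]=R.from_quat(st['eef_rot']).as_matrix();T[:3,3]=st['ee_pos']
        M=np.linalg.inv(T@np.array(c['mount'])); Rm=M[:3,:3];t=M[:3,3]
    return K,Rm,t
def plane(cm,uv,z):
    K,Rm,t=cm; uv=np.atleast_2d(uv).astype(float)
    d=(np.c_[uv,np.ones(len(uv))]@np.linalg.inv(K).T)@Rm; o=-Rm.T@t
    return o+d*((z-o[2])/d[:,2])[:,None]
def proj(cm,P):
    K,Rm,t=cm; p=(np.atleast_2d(P)@Rm.T+t)@K.T; return p[:,:2]/p[:,2:]
def tri(cms,uvs):
    A=[];b=[]
    for cm,uv in zip(cms,uvs):
        K,Rm,t=cm; d=Rm.T@np.linalg.inv(K)@np.array([*uv,1.]);d/=np.linalg.norm(d);o=-Rm.T@t
        Q=np.eye(3)-np.outer(d,d);A.append(Q);b.append(Q@o)
    x,res,_,_=np.linalg.lstsq(np.vstack(A),np.hstack(b),rcond=None)
    return x,np.sqrt(res)
E
python3 - <<'E'
import cv2,numpy as np
a=cv2.imread('pics/scene0.png');b=cv2.imread('pics/side0.png')
def z(im,x,y,w,h,k): return cv2.resize(im[y:y+h,x:x+w],None,fx=k,fy=k,interpolation=cv2.INTER_CUBIC)
cv2.imwrite('pics/sc1.png',z(a,190,205,260,120,3)); cv2.imwrite('pics/si1.png',z(b,230,175,220,190,3))
E
```

```text
(no output)
```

View pics/sc1.png

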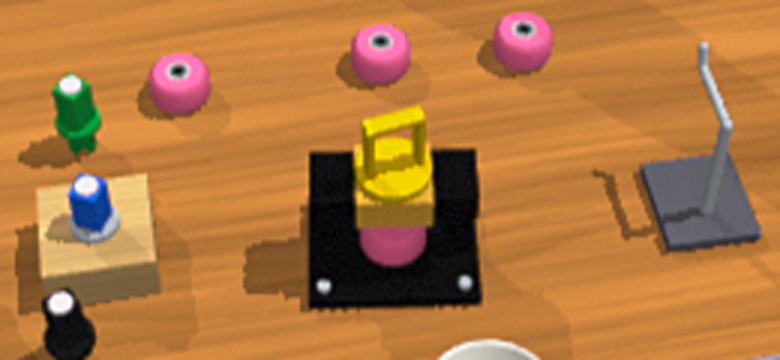

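View pics/si1.png

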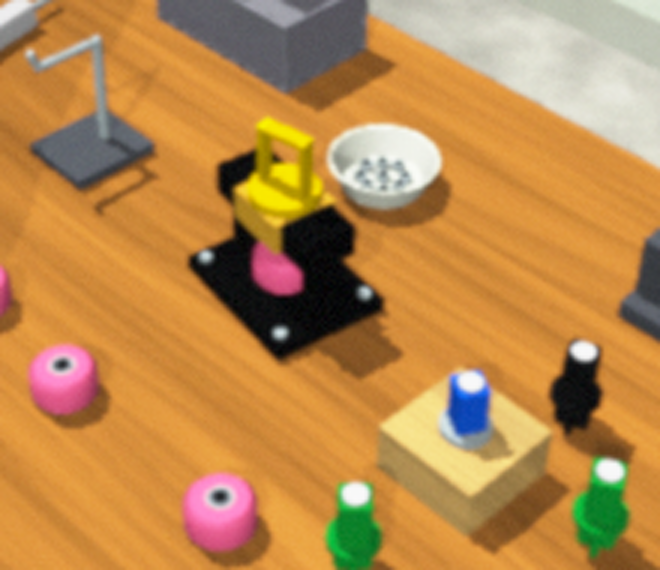

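```bash
python3 - <<'E'
from bench import *
from h import *
sc=cam(camera('scene'));si=cam(camera('side'))
S=lambda p:np.array(p,float)/3+[190,205]-.33
D=lambda p:np.array(p,float)/3+[230,175]-.33
pc=plane(si,[D((190,262)),D((280,354)),D((382,300))],.014);print('press side corners',pc.round(3).tolist(),'ctr',(pc[0]+pc[2])/2)
e=pc[1]-pc[0];print(np.linalg.norm(pc[1]-pc[0]),np.linalg.norm(pc[2]-pc[1]),'ang e',np.degrees(np.arctan2(e[1],e[0])))
e=pc[2]-pc[1];print('ang',np.degrees(np.arctan2(e[1],e[0])))
print('press sc',plane(sc,[S((309,303)),S((480,299))],.014).round(3).tolist())
print('bar top ctr', tri([sc,si],[S((393,121)),D((286,130))]))
hc=plane(si,[D((32,147)),D((80,184)),D((153,146)),D((105,113))],.012);print('hook side',hc.round(3).tolist(),hc.mean(0))
hc=plane(sc,[S((641,168)),S((668,243)),S((758,236)),S((728,157))],.012);print('hook scene',hc.round(3).tolist(),hc.mean(0))
print('tip',tri([sc,si],[S((703,46)),D((31,55))]),'bend',tri([sc,si],[S((727,124)),D((98,40))]))
bc=plane(si,[D((378,430)),D((470,492)),D((551,434)),D((465,377))],.045);print('block side',bc.round(3).tolist(),bc.mean(0))
bc=plane(sc,[S((38,190)),S((43,280)),S((157,266)),S((148,176))],.045);print('block sc',bc.round(3).tolist(),bc.mean(0))
print('ramtop',tri([sc,si],[S((86,184)),D((471,382))]))
print('blue wheels')
E
```

```text
press side corners [[0.552, 0.063, 0.014], [0.531, -0.071, 0.014], [0.636, -0.085, 0.014]] ctr [ 0.59427022 -0.01122933  0.014     ]
0.13569502705121714 0.10681245550975578 ang e -99.1266615881476
ang -7.32954894060914
press sc [[0.642, -0.085, 0.014], [0.665, 0.05, 0.014]]
bar top ctr (array([ 0.59839965, -0.00781067,  0.16961714]), array([0.00041159]))
hook side [[0.554, 0.292, 0.012], [0.552, 0.216, 0.012], [0.638, 0.213, 0.012], [0.639, 0.287, 0.012]] [0.59573488 0.25203103 0.012     ]
hook scene [[0.558, 0.219, 0.012], [0.64, 0.217, 0.012], [0.647, 0.292, 0.012], [0.561, 0.296, 0.012]] [0.60160386 0.25591019 0.012     ]
tip (array([0.54310804, 0.25916626, 0.13849775]), array([0.00109547])) bend (array([0.61483344, 0.25664627, 0.12324933]), array([0.00167376]))
block side [[0.506, -0.2, 0.045], [0.511, -0.285, 0.045], [0.595, -0.291, 0.045], [0.594, -0.209, 0.045]] [ 0.55143255 -0.24615691  0.045     ]
block sc [[0.508, -0.286, 0.045], [0.6, -0.288, 0.045], [0.604, -0.199, 0.045], [0.511, -0.196, 0.045]] [ 0.55595887 -0.24239372  0.045     ]
ramtop (array([ 0.5524738 , -0.24417694,  0.09574654]), array([0.00074788]))
blue wheels
```

```bash
cat >> h.py <<'E'
def go(st,xyz,yaw_deg):
    """shift and rotvec (tool axes) to tool-down pose at xyz with jaw axis (tool y) at yaw_deg"""
    Rc=R.from_quat(st['eef_rot']); y=np.radians(yaw_deg)
    Y=np.array([np.cos(y),np.sin(y),0]);Z=np.array([0,0,-1.]);X=np.cross(Y,Z)
    Rt=R.from_matrix(np.c_[X,Y,Z])
    print('shift',np.round(Rc.inv().apply(np.array(xyz)-st['ee_pos']),4).tolist(),'turn',np.round((Rc.inv()*Rt).as_rotvec(),4).tolist())
def yaw(st):
    Y=R.from_quat(st['eef_rot']).as_matrix(); return np.degrees(np.arctan2(Y[1,1],Y[0,1])), Y[:,2].round(4).tolist()
E
python3 - <<'E'
from bench import *
from h import *
s=read_state();print(s['time'],yaw(s));go(s,[.59,.254,.30],90)
E
```

```text
0.25 (np.float64(66.75031505731526), [-0.0002, -0.0006, -1.0])
shift [-0.4418, -0.1586, -0.008] turn [-0.0006, -0.0001, -0.4058]
```

arm_command(
  commands=[
    [100,[-0.02,-0.007,-0.008],[0,0,-0.05]],
    [100,[-0.055,-0.02,-0.008],[0,0,-0.1]],
    [100,[-0.093,-0.033,-0.008],[0,0,-0.15]],
    [100,[-0.131,-0.047,-0.008],[0,0,-0.2]],
    [100,[-0.169,-0.061,-0.008],[0,0,-0.25]],
    [100,[-0.207,-0.074,-0.008],[0,0,-0.3]],
    [100,[-0.245,-0.088,-0.008],[0,0,-0.34]],
    [100,[-0.283,-0.102,-0.008],[0,0,-0.38]],
    [100,[-0.321,-0.115,-0.008],[0,0,-0.4]],
    [100,[-0.359,-0.129,-0.008],[0,0,-0.406]],
  ],
)

```text
time: 1.08
ee_pos: [0.5268, 0.3125, 0.3004]
eef_rot: [-0.001, 1.0, 0.0, 0.0]
ft_force: [0.3, 1.5, 0.1]
width: 0.087
```

```bash
python3 - <<'E'
from bench import *
from h import *
s=read_state();print(s['time'],s['ee_pos'],yaw(s));go(s,[.59,.254,.30],90)
c=camera('wrist');cv2.imwrite('pics/w1.png',c['pixels'][:,:,::-1])
E
```

```text
1.0833 [0.52677502 0.31248909 0.30038126] (np.float64(90.1019428220206), [0.0002, 0.0003, -1.0])
shift [-0.0631, -0.0586, 0.0004] turn [0.0003, 0.0002, 0.0018]
```

View pics/w1.png

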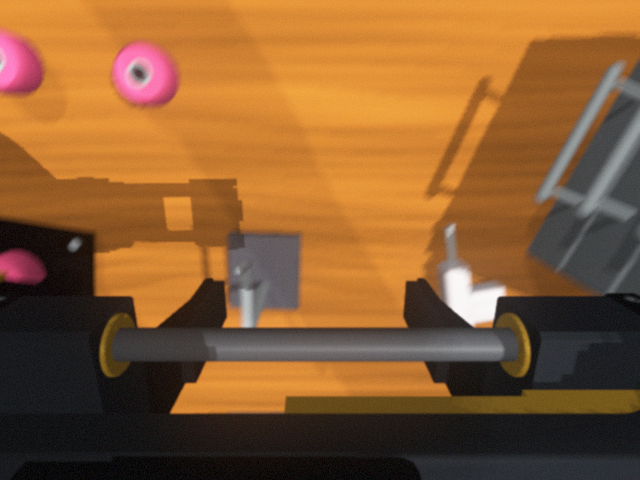

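arm_command(
  commands=[
    [100,[-0.02,-0.02,0],[0,0,0]],
    [100,[-0.045,-0.04,0],[0,0,0]],
    [100,[-0.065,-0.055,0],[0,0,0]],
    [100,[-0.08,-0.06,0],[0,0,0]],
    [100,[-0.085,-0.06,0],[0,0,0]],
    [100,[-0.085,-0.06,0],[0,0,0]],
    [100,[-0.085,-0.06,0],[0,0,0]],
    [100,[-0.085,-0.06,0],[0,0,0]],
    [100,[-0.085,-0.06,0],[0,0,0]],
    [100,[-0.085,-0.06,0],[0,0,0]],
  ],
)

```text
time: 1.97
ee_pos: [0.6099, 0.2549, 0.3005]
eef_rot: [-0.001, 1.0, 0.0, -0.0]
ft_force: [0.2, 0.1, -0.2]
width: 0.0868
```

```bash
python3 - <<'E'
from bench import *
from h import *
s=read_state();print(s['time'],s['ee_pos'],yaw(s))
c=camera('wrist');cv2.imwrite('pics/w2.png',c['pixels'][:,:,::-1])
im=c['pixels'][:,:,::-1]; cv2.imwrite('pics/w2z.png',cv2.resize(im[140:330,220:420],None,fx=3,fy=3,interpolation=cv2.INTER_CUBIC))
np.save('w2.npy',np.r_[s['ee_pos'],s['eef_rot']])
E
```

```text
1.9667 [0.60994093 0.25485653 0.30048474] (np.float64(90.08634321251549), [-0.0, 0.0005, -1.0])
```

View pics/w2z.png

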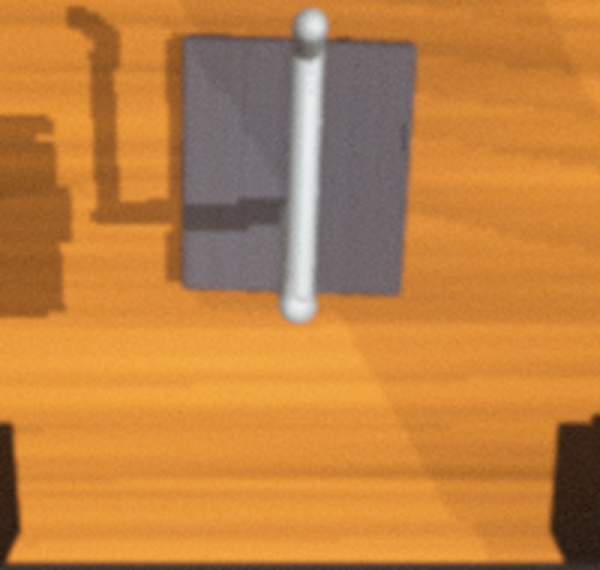

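```bash
python3 - <<'E'
from bench import *
from h import *
a=np.load('w2.npy');st=dict(ee_pos=a[:3],eef_rot=a[3:]);c=camera('wrist');cm=cam(c,st)
Z=lambda p:np.array(p,float)/3+[220,140]-.33
im=cv2.imread('pics/w2.png')
hsv=cv2.cvtColor(im,cv2.COLOR_BGR2HSV)
m=((hsv[...,2]>165)&(hsv[...,1]<45)).astype(np.uint8)
# bar centreline
pts=[]
for r in range(163,240,3):
    x=np.where(m[r,300:335])[0]
    if len(x): pts.append(((x.min()+x.max())/2+300,r,len(x)))
pts=np.array(pts);print(pts[::4])
w=plane(cm,pts[:,:2],.121);f=np.polyfit(w[:,0],w[:,1],1);print('bar slope deg',np.degrees(np.arctan(f[0])),'y at x=.60',np.polyval(f,.60))
print('tip top',plane(cm,Z((311,20)),.141),'post end',plane(cm,Z((299,320)),.121),'bend',plane(cm,Z((309,45)),.121))
b=plane(cm,[Z((182,37)),Z((415,44)),Z((400,296)),Z((182,289))],.012);print(b.round(4).tolist(),b.mean(0))
e=b[3]-b[0];print(np.degrees(np.arctan2(e[1],e[0])));e=b[2]-b[1];print(np.degrees(np.arctan2(e[1],e[0])))
go(dict(ee_pos=a[:3],eef_rot=a[3:]),[.597,-.009,.31],81)
E
```

```text
[[322.5 163.    8. ]
 [322.5 175.    8. ]
 [321.5 187.    8. ]
 [321.5 199.    8. ]
 [321.  211.    7. ]
 [320.5 223.    8. ]
 [319.5 235.    8. ]]
bar slope deg -1.808918009221763 y at x=.60 0.2583811766840653
tip top [[0.54259912 0.2596049  0.141     ]] post end [[0.61938478 0.25762719 0.121     ]] bend [[0.54941643 0.2596409  0.121     ]]
[[0.5544, 0.219, 0.012], [0.5565, 0.2979, 0.012], [0.6457, 0.2957, 0.012], [0.6432, 0.2168, 0.012]] [0.59994216 0.25738079 0.012     ]
-1.4333526244220298
-1.4077286464007637
shift [0.0133, -0.2638, -0.0096] turn [0.0005, -0.0001, 0.1586]
```

arm_command(
  commands=[
    [100,[0.002,-0.02,-0.004],[0,0,0.03]],
    [100,[0.004,-0.055,-0.01],[0,0,0.06]],
    [100,[0.006,-0.092,-0.01],[0,0,0.09]],
    [100,[0.008,-0.13,-0.01],[0,0,0.12]],
    [100,[0.009,-0.168,-0.01],[0,0,0.14]],
    [100,[0.01,-0.205,-0.01],[0,0,0.159]],
    [100,[0.01,-0.235,-0.01],[0,0,0.159]],
    [100,[0.01,-0.255,-0.01],[0,0,0.159]],
    [100,[0.01,-0.264,-0.01],[0,0,0.159]],
    [100,[0.01,-0.264,-0.01],[0,0,0.159]],
  ],
)

```text
time: 2.9
ee_pos: [0.6005, -0.0126, 0.3106]
eef_rot: [0.081, 0.997, -0.0, 0.0]
ft_force: [-0.5, 0.4, -0.4]
width: 0.0868
```

```bash
python3 - <<'E'
from bench import *
from h import *
s=read_state();print(s['time'],s['ee_pos'],yaw(s))
c=camera('wrist');cv2.imwrite('pics/w3.png',c['pixels'][:,:,::-1])
np.save('w3.npy',np.r_[s['ee_pos'],s['eef_rot']])
E
```

```text
2.9 [ 0.60046458 -0.01259315  0.31058861] (np.float64(80.66815371914755), [0.0005, -0.0005, -1.0])
```

View pics/w3.png

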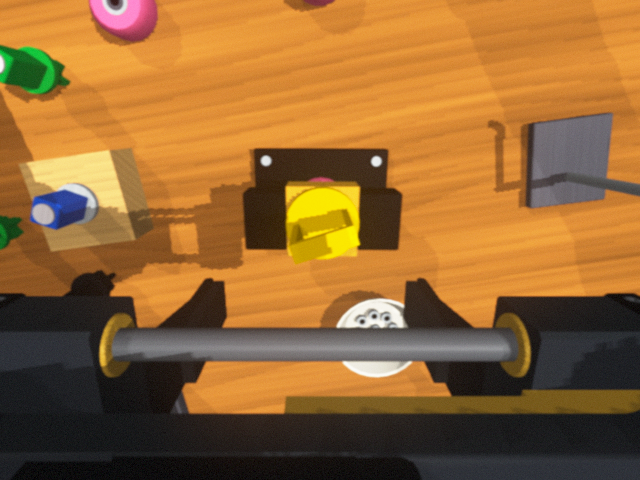

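```bash
python3 - <<'E'
import cv2
im=cv2.imread('pics/w3.png'); cv2.imwrite('pics/w3z.png',cv2.resize(im[140:270,235:415],None,fx=4.4,fy=4.4,interpolation=cv2.INTER_CUBIC))
cv2.imwrite('pics/w3r.png',cv2.resize(im[130:260,10:160],None,fx=4,fy=4,interpolation=cv2.INTER_CUBIC))
E
```

```text
(no output)
```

View pics/w3z.png

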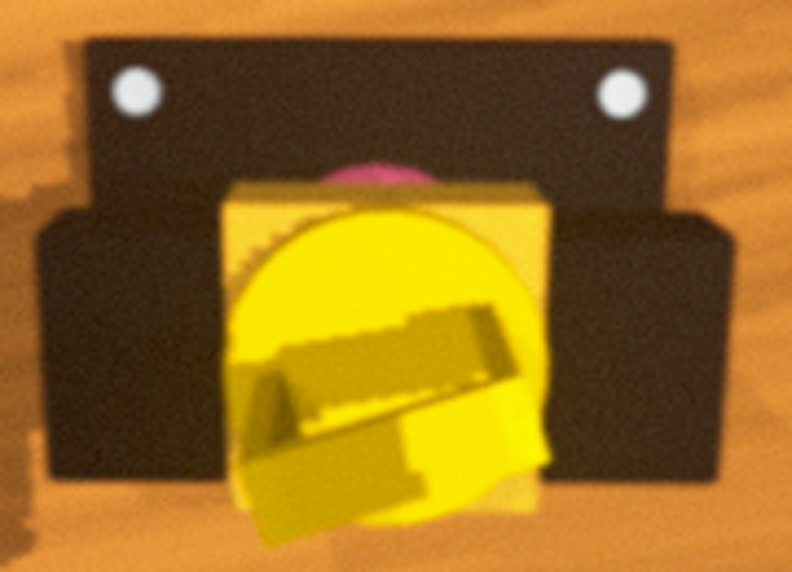

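View pics/w3r.png

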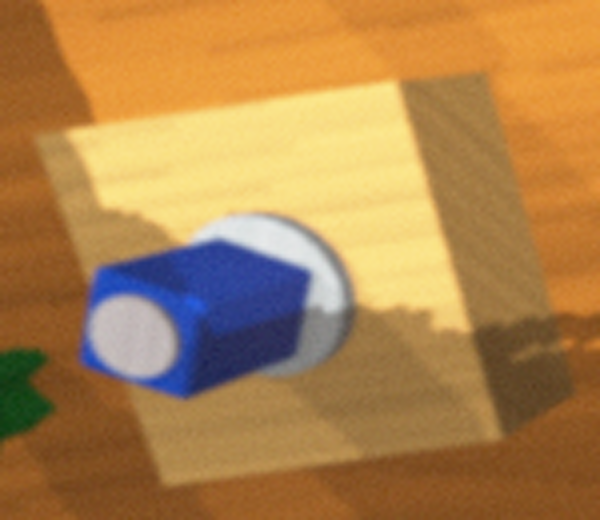

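```bash
python3 - <<'E'
from bench import *
from h import *
a=np.load('w3.npy');st=dict(ee_pos=a[:3],eef_rot=a[3:]);c=camera('wrist');cm=cam(c,st)
Z=lambda p:np.array(p,float)/4.4+[235,140]-.39
def ang(p,q): e=q-p; return np.degrees(np.arctan2(e[1],e[0])),np.linalg.norm(e)
g=plane(cm,[Z(p) for p in [(221,203),(551,206),(537,512),(232,508)]],.105);print('guide',g.round(4).tolist(),g.mean(0),[ang(g[i],g[(i+1)%4]) for i in range(4)])
b=plane(cm,[Z(p) for p in [(240,463),(515,378),(550,462),(268,546)]],.168);print('bar',b.round(4).tolist(),b.mean(0),[ang(b[i],b[(i+1)%4]) for i in range(4)])
bo=plane(cm,[Z((137,91)),Z((622,93))],.017);print('bolts',ang(*bo))
h=plane(cm,[Z((50,480)),Z((717,481))],.105);print('cross back edge',ang(*h),h.mean(0))
ba=plane(cm,[Z((88,40)),Z((672,42))],.014);print('base front',ang(*ba),ba.mean(0))
y=lambda p:np.array(p,float)/4+[10,130]-.37
r=plane(cm,[y(p) for p in [(95,268),(207,302),(185,397),(82,362)]],.045+.048);print('ram top',r.round(4).tolist(),r.mean(0),[ang(r[i],r[(i+1)%4]) for i in range(4)])
k=plane(cm,[y(p) for p in [(35,137),(400,82),(503,438),(163,485)]],.045);print('block',k.mean(0),[ang(k[i],k[(i+1)%4]) for i in range(4)])
go(st,[*b.mean(0)[:2],.24],71)
E
```

```text
guide [[0.5631, -0.0321, 0.105], [0.5736, 0.0281, 0.105], [0.6328, 0.0178, 0.105], [0.6223, -0.0411, 0.105]] [ 0.5979534 -0.0068018  0.105    ] [(np.float64(80.18529904527068), np.float64(0.061143774662379344)), (np.float64(-9.864301719879057), np.float64(0.06012384806584104)), (np.float64(-100.0810227606959), np.float64(0.05980993957092722)), (np.float64(171.41289874345904), np.float64(0.05985955743357476))]
bar [[0.5942, -0.03, 0.168], [0.5876, 0.0134, 0.168], [0.6017, 0.0169, 0.168], [0.6082, -0.0281, 0.168]] [ 0.59794046 -0.00692785  0.168     ] [(np.float64(98.58991892126421), np.float64(0.04387452895392874)), (np.float64(14.082643896397245), np.float64(0.0144957412212097)), (np.float64(-81.730219237452), np.float64(0.04554399595908107)), (np.float64(-172.54670749639652), np.float64(0.014177497465790794))]
bolts (np.float64(80.47214175360372), np.float64(0.11406284565863999))
cross back edge (np.float64(80.62389359366617), np.float64(0.1300442352792141)) [ 0.621504   -0.01086693  0.105     ]
base front (np.float64(80.51191927167389), np.float64(0.13717580874488505)) [0.54420067 0.00217098 0.014     ]
ram top [[0.5392, -0.2475, 0.093], [0.5501, -0.2265, 0.093], [0.5696, -0.2389, 0.093], [0.5584, -0.2581, 0.093]] [ 0.5543375  -0.24272855  0.093     ] [(np.float64(62.50265077254294), np.float64(0.023669876424779288)), (np.float64(-32.49458424489298), np.float64(0.023076991193470647)), (np.float64(-120.07005657842143), np.float64(0.02229412790180877)), (np.float64(150.9084637304255), np.float64(0.021997068089507202))]
block [ 0.5547836  -0.24348728  0.045     ] [(np.float64(88.85530035189531), np.float64(0.09090650155834618)), (np.float64(-1.620300326601679), np.float64(0.08942275030670918)), (np.float64(-91.22955327865273), np.float64(0.09052332718897928)), (np.float64(178.62492772892256), np.float64(0.08928632853235945))]
shift [0.0034, 0.0052, 0.0706] turn [-0.0004, 0.0006, 0.1687]
```

arm_command(
  commands=[
    [100,[0.0034,0.0052,0.01],[0,0,-0.1]],
    [100,[0.0034,0.0052,0.02],[0,0,-0.2]],
    [100,[0.0034,0.0052,0.035],[0,0,-0.308]],
    [100,[0.0034,0.0052,0.05],[0,0,-0.308]],
    [100,[0.0034,0.0052,0.065],[0,0,-0.308]],
    [100,[0.0034,0.0052,0.08],[0,0,-0.308]],
    [100,[0.0034,0.0052,0.093],[0,0,-0.308]],
    [100,[0.0034,0.0052,0.105],[0,0,-0.308]],
    [100,[0.0034,0.0052,0.113],[0,0,-0.308]],
    [100,[0.0034,0.0052,0.113],[0,0,-0.308]],
  ],
)

```text
time: 3.83
ee_pos: [0.5974, -0.0029, 0.1953]
eef_rot: [-0.075, 0.997, 0.0, -0.001]
ft_force: [-0.6, 0.7, -0.7]
width: 0.0868
```

```bash
python3 - <<'E'
from bench import *
from h import *
s=read_state();print(s['time'],s['ee_pos'],yaw(s),s['ft_force'])
c=camera('wrist');cv2.imwrite('pics/w4.png',c['pixels'][:,:,::-1])
E
```

```text
3.8333 [ 0.59744184 -0.00294603  0.19534044] (np.float64(98.64896018284765), [-0.0027, 0.0002, -1.0]) [-0.61522945  0.68125218 -0.65459706]
```

View pics/w4.png

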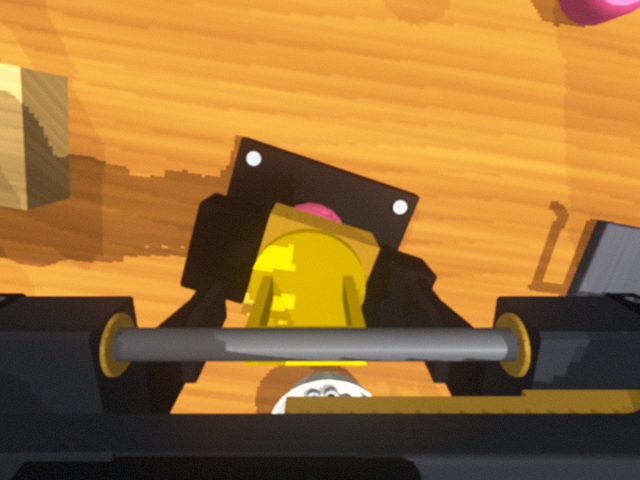

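arm_command(
  commands=[
    [100,[0,-0.002,0],[0,0,0]],
    [100,[0,-0.004,0],[0,0,0]],
    [100,[0,-0.004,0],[0,0,0]],
    [0,[0,-0.004,0],[0,0,0]],
    [0,[0,-0.004,0],[0,0,0]],
    [0,[0,-0.004,0],[0,0,0]],
    [0,[0,-0.004,0],[0,0,0]],
    [0,[0,-0.004,0],[0,0,0]],
    [0,[0,-0.004,0],[0,0,0]],
    [0,[0,-0.004,0],[0,0,0]],
  ],
  squeeze=15,
)

```text
time: 4.72
ee_pos: [0.5988, -0.0081, 0.1972]
eef_rot: [-0.075, 0.997, 0.0, 0.0]
ft_force: [-1.0, 1.1, -0.7]
width: 0.048
```

```bash
python3 - <<'E'
from bench import *
from h import *
s=read_state();print(s['time'],s['ee_pos'],yaw(s),s['ft_force'],s['width'])
E
```

```text
4.7167 [ 0.59875379 -0.00814794  0.1972124 ] (np.float64(98.5522397738864), [-0.0, 0.0002, -1.0]) [-1.01037285  1.12936733 -0.71683364] 0.0480296939968752
```

arm_command(
  commands=[
    [0,[0,0,0],[0,0,0]],
    [0,[0,0,0],[0,0,0]],
    [0,[0,0,0],[0,0,0]],
    [0,[0,0,-0.005],[0,0,0]],
    [0,[0,0,-0.012],[0,0,0]],
    [0,[0,0,-0.022],[0,0,0]],
    [0,[0,0,-0.032],[0,0,0]],
    [0,[0,0,-0.04],[0,0,0]],
    [0,[0,0,-0.045],[0,0,0]],
    [0,[0,0,-0.045],[0,0,0]],
  ],
  squeeze=30,
)

```text
time: 5.55
ee_pos: [0.5994, -0.0083, 0.244]
eef_rot: [-0.075, 0.997, 0.0, 0.001]
ft_force: [0.1, -0.2, -0.9]
width: 0.0455
```

```bash
python3 - <<'E'
from bench import *
from h import *
s=read_state();print(s['time'],s['ee_pos'],yaw(s),s['ft_force'],s['width'])
c=camera('wrist');cv2.imwrite('pics/w5.png',c['pixels'][:,:,::-1])
c=camera('side');cv2.imwrite('pics/s5.png',cv2.resize(c['pixels'][170:320,200:420,::-1],None,fx=3,fy=3))
go(s,[.490,.261,.240],88.5)
E
```

```text
5.55 [ 0.59935767 -0.00829936  0.24400861] (np.float64(98.54503034924373), [0.0025, 0.0003, -1.0]) [ 0.10604237 -0.18977447 -0.92642437] 0.04554123764137419
shift [0.0681, 0.2826, 0.0038] turn [0.0002, 0.0025, 0.1753]
```

View pics/w5.png

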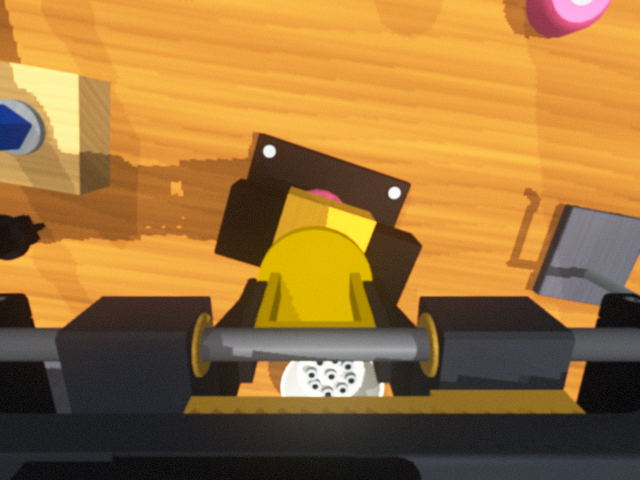

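View pics/s5.png

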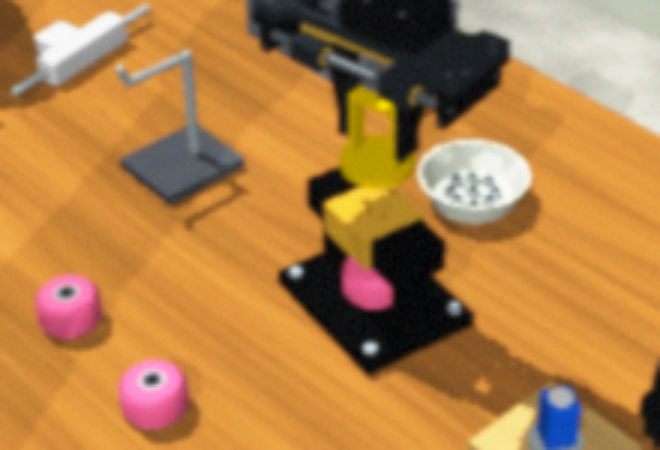

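arm_command(
  commands=[
    [0,[0.005,0.02,0],[0,0,0.02]],
    [0,[0.013,0.053,0],[0,0,0.04]],
    [0,[0.022,0.09,0],[0,0,0.07]],
    [0,[0.031,0.128,0],[0,0,0.1]],
    [0,[0.04,0.166,0],[0,0,0.13]],
    [0,[0.049,0.204,0],[0,0,0.15]],
    [0,[0.058,0.241,0],[0,0,0.175]],
    [0,[0.064,0.266,0],[0,0,0.175]],
    [0,[0.068,0.282,0],[0,0,0.175]],
    [0,[0.068,0.282,0],[0,0,0.175]],
  ],
)

```text
time: 6.48
ee_pos: [0.4871, 0.2649, 0.2416]
eef_rot: [0.01, 1.0, 0.001, -0.001]
ft_force: [-0.3, 0.4, -1.2]
width: 0.0456
```

```bash
python3 - <<'E'
from bench import *
from h import *
s=read_state();print(s['time'],s['ee_pos'],yaw(s),s['ft_force'],s['width'])
c=camera('wrist');cv2.imwrite('pics/w6.png',c['pixels'][:,:,::-1])
go(s,[.505,.261,.183],88.5)
E
```

```text
6.4833 [0.48708809 0.26489174 0.24156362] (np.float64(88.88448476560826), [-0.0017, 0.0011, -1.0]) [-0.31553607  0.40530137 -1.17374021] 0.04556136367325869
shift [-0.0181, -0.0036, 0.0585] turn [0.0011, -0.0017, 0.0067]
```

View pics/w6.png

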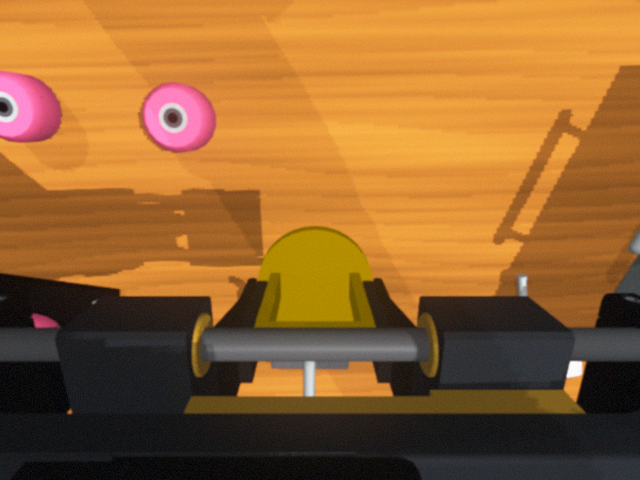

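arm_command(
  commands=[
    [0,[0,0,0.008],[0,0,0]],
    [0,[0,0,0.02],[0,0,0]],
    [0,[0,0,0.034],[0,0,0]],
    [0,[0,0,0.047],[0,0,0]],
    [0,[0,0,0.055],[0,0,0]],
    [0,[0,0,0.059],[0,0,0]],
    [0,[0,0,0.059],[0,0,0]],
    [0,[0,0,0.059],[0,0,0]],
    [0,[0,0,0.059],[0,0,0]],
    [0,[0,0,0.059],[0,0,0]],
  ],
)

```text
time: 7.37
ee_pos: [0.49, 0.2607, 0.184]
eef_rot: [0.013, 1.0, 0.0, 0.001]
ft_force: [-0.8, 0.7, -1.7]
width: 0.0459
```

```bash
python3 - <<'E'
from bench import *
from h import *
s=read_state();print(s['time'],s['ee_pos'],yaw(s),s['ft_force'],s['width'])
c=camera('wrist');im=c['pixels'][:,:,::-1];cv2.imwrite('pics/w7.png',im)
c=camera('side');cv2.imwrite('pics/s7.png',cv2.resize(c['pixels'][140:290,160:360,::-1],None,fx=3.5,fy=3.5,interpolation=cv2.INTER_CUBIC))
c=camera('scene');cv2.imwrite('pics/sc7.png',cv2.resize(c['pixels'][170:310,350:510,::-1],None,fx=4,fy=4,interpolation=cv2.INTER_CUBIC))
go(s,[.570,.2592,.183],88.5)
E
```

```text
7.3667 [0.4899603  0.26065165 0.18396045] (np.float64(88.51523154843231), [0.0011, 0.0008, -1.0]) [-0.79233147  0.68788742 -1.74609498] 0.0459241363529876
shift [-0.08, 0.0006, 0.001] turn [0.0008, 0.001, 0.0003]
```

View pics/s7.png

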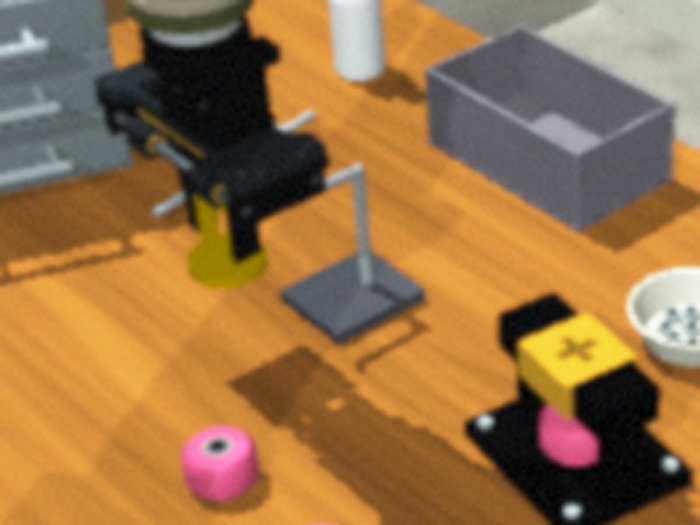

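View pics/sc7.png

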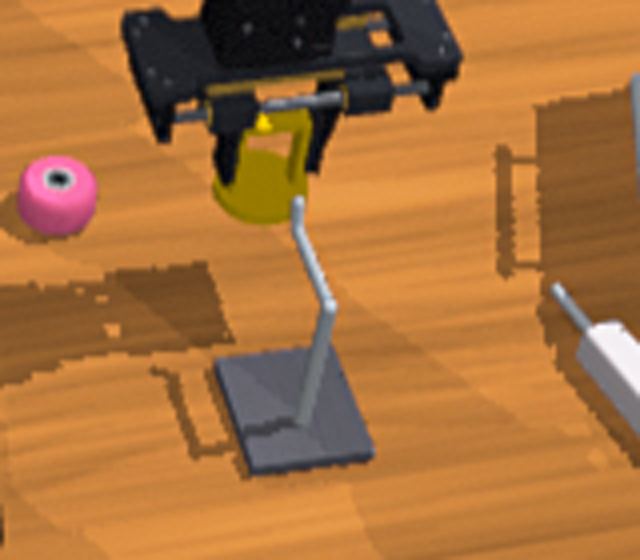

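arm_command(
  commands=[
    [0,[-0.005,0,0],[0,0,0]],
    [0,[-0.014,0,0],[0,0,0]],
    [0,[-0.025,0,0],[0,0,0]],
    [0,[-0.036,0,0],[0,0,0]],
    [0,[-0.047,0,0],[0,0,0]],
    [0,[-0.058,0,0],[0,0,0]],
    [0,[-0.068,0,0],[0,0,0]],
    [0,[-0.076,0,0],[0,0,0]],
    [0,[-0.08,0,0],[0,0,0]],
    [0,[-0.08,0,0],[0,0,0]],
  ],
)

```text
time: 8.35
ee_pos: [0.5704, 0.2582, 0.183]
eef_rot: [0.013, 1.0, -0.0, 0.0]
ft_force: [-0.1, -0.6, -1.5]
width: 0.0459
```

```bash
python3 - <<'E'
from bench import *
from h import *
s=read_state();print(s['time'],s['ee_pos'],yaw(s),s['ft_force'],s['width'])
c=camera('side');cv2.imwrite('pics/s8.png',cv2.resize(c['pixels'][140:270,180:340,::-1],None,fx=4,fy=4,interpolation=cv2.INTER_CUBIC))
c=camera('scene');cv2.imwrite('pics/sc8.png',cv2.resize(c['pixels'][170:310,350:510,::-1],None,fx=4,fy=4,interpolation=cv2.INTER_CUBIC))
E
```

```text
8.35 [0.57040441 0.25816116 0.18304763] (np.float64(88.4810422128934), [0.0001, -0.0002, -1.0]) [-0.13542868 -0.60824164 -1.53505398] 0.045886147699592594
```

View pics/s8.png

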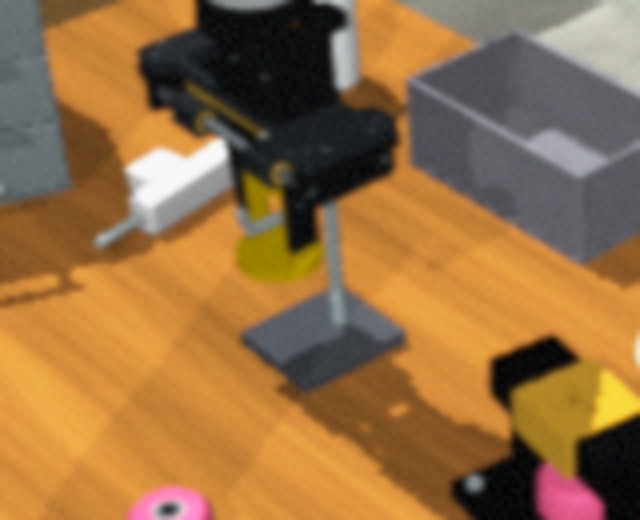

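View pics/sc8.png

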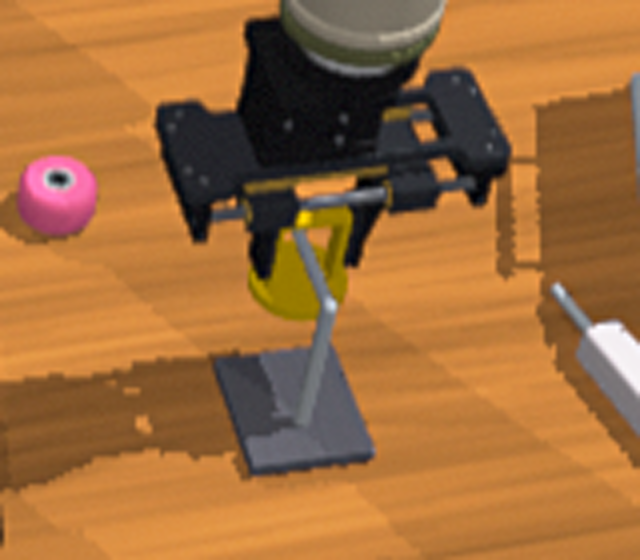

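arm_command(
  commands=[
    [0,[0,0,0.004],[0,0,0]],
    [0,[0,0,0.009],[0,0,0]],
    [0,[0,0,0.013],[0,0,0]],
    [0,[0,0,0.017],[0,0,0]],
    [0,[0,0,0.019],[0,0,0]],
    [0,[0,0,0.021],[0,0,0]],
    [0,[0,0,0.022],[0,0,0]],
    [0,[0,0,0.022],[0,0,0]],
    [0,[0,0,0.022],[0,0,0]],
    [0,[0,0,0.022],[0,0,0]],
  ],
)

```text
time: 9.28
ee_pos: [0.5697, 0.2585, 0.1614]
eef_rot: [0.013, 1.0, 0.0, 0.0]
ft_force: [-0.2, 0.0, -0.8]
width: 0.0458
```

```bash
python3 - <<'E'
from bench import *
from h import *
s=read_state();print(s['time'],s['ee_pos'],yaw(s),s['ft_force'],s['width'])
c=camera('scene');cv2.imwrite('pics/sc9.png',cv2.resize(c['pixels'][170:310,350:510,::-1],None,fx=4,fy=4,interpolation=cv2.INTER_CUBIC))
E
```

```text
9.2833 [0.56967485 0.25851551 0.16144791] (np.float64(88.52094152136806), [0.0003, 0.0002, -1.0]) [-0.23862555  0.04234428 -0.76671521] 0.04575242987580021
```

View pics/sc9.png

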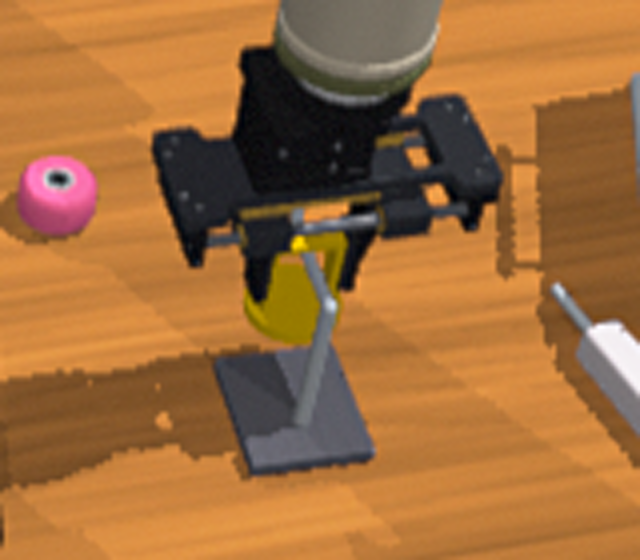

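arm_command(
  commands=[
    [0,[0,0,0.001],[0,0,0]],
    [0,[0,0,0.002],[0,0,0]],
    [0,[0,0,0.003],[0,0,0]],
    [0,[0,0,0.003],[0,0,0]],
    [0,[0,0,0.003],[0,0,0]],
    [0,[0,0,0.003],[0,0,0]],
    [0,[0,0,0.003],[0,0,0]],
    [0,[0,0,0.003],[0,0,0]],
    [0,[0,0,0.003],[0,0,0]],
    [0,[0,0,0.003],[0,0,0]],
  ],
)

```text
time: 10.17
ee_pos: [0.5697, 0.2585, 0.159]
eef_rot: [0.013, 1.0, 0.0, 0.0]
ft_force: [-2.2, -1.0, 5.3]
width: 0.0456
```

arm_command(
  commands=[
    [60,[0,0,-0.001],[0,0,0]],
    [60,[0,0,-0.001],[0,0,0]],
    [75,[0,0,-0.001],[0,0,0]],
    [90,[0,0,-0.001],[0,0,0]],
    [100,[0,0,-0.001],[0,0,0]],
    [100,[0,0,-0.001],[0,0,0]],
    [100,[0,0,-0.001],[0,0,0]],
    [100,[0,0,-0.001],[0,0,0]],
    [100,[0,0,-0.001],[0,0,0]],
    [100,[0,0,-0.001],[0,0,0]],
  ],
)

```text
time: 11.0
ee_pos: [0.5695, 0.2585, 0.1592]
eef_rot: [0.013, 1.0, 0.0, -0.0]
ft_force: [-0.8, 0.1, -0.1]
width: 0.0862
```

```bash
python3 - <<'E'
from bench import *
from h import *
s=read_state();print(s['time'],s['ee_pos'],yaw(s),s['ft_force'],s['width'])
c=camera('scene');cv2.imwrite('pics/sc10.png',cv2.resize(c['pixels'][170:310,350:510,::-1],None,fx=4,fy=4,interpolation=cv2.INTER_CUBIC))
E
```

```text
11.0 [0.56954931 0.258472   0.15922551] (np.float64(88.52311213811383), [-0.0001, 0.0001, -1.0]) [-0.79158981  0.1005003  -0.14988423] 0.08616997336836094
```

View pics/sc10.png

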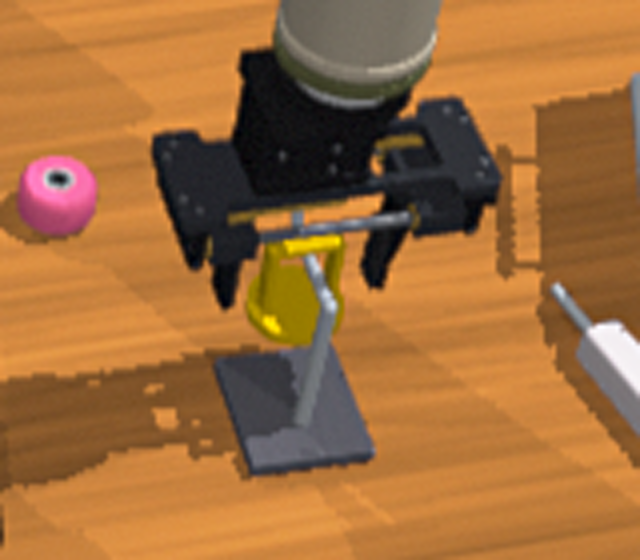

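arm_command(
  commands=[
    [100,[0,0,-0.006],[0,0,0]],
    [100,[0,0,-0.018],[0,0,0]],
    [100,[0,0,-0.033],[0,0,0]],
    [100,[0,0,-0.05],[0,0,0]],
    [100,[0,0,-0.07],[0,0,0]],
    [100,[0,0,-0.095],[0,0,0]],
    [100,[0,-0.01,-0.12],[0,0,0.03]],
    [100,[0,-0.03,-0.14],[0,0,0.06]],
    [100,[0,-0.06,-0.15],[0,0,0.09]],
    [100,[0,-0.095,-0.15],[0,0,0.12]],
  ],
)

```text
time: 11.88
ee_pos: [0.5676, 0.1643, 0.3135]
eef_rot: [0.072, 0.997, 0.002, 0.002]
ft_force: [0.8, -0.2, -0.5]
width: 0.0872
```

```bash
python3 - <<'E'
from bench import *
from h import *
s=read_state();print(s['time'],s['ee_pos'],yaw(s),s['ft_force'],s['width'])
c=camera('scene');cv2.imwrite('pics/sc11.png',cv2.resize(c['pixels'][170:310,350:510,::-1],None,fx=4,fy=4,interpolation=cv2.INTER_CUBIC))
go(s,[.595,-.007,.29],80.4)
E
```

```text
11.8833 [0.56760056 0.16433212 0.31349215] (np.float64(81.73480151344745), [0.005, 0.0029, -1.0]) [ 0.75119318 -0.20237385 -0.53180091] 0.0871911355289831
shift [-0.0516, -0.1657, 0.0231] turn [0.0037, 0.0045, 0.0233]
```

View pics/sc11.png

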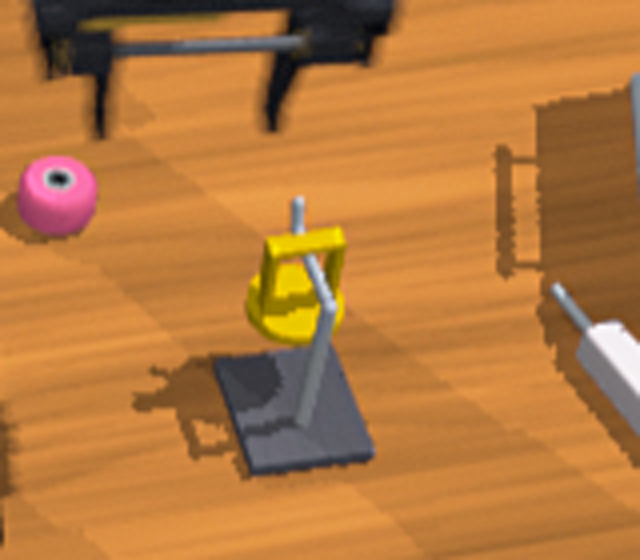

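arm_command(
  commands=[
    [100,[-0.01,-0.035,0.008],[0,0,0.01]],
    [100,[-0.022,-0.07,0.018],[0,0,0.02]],
    [100,[-0.034,-0.105,0.028],[0,0,0.023]],
    [100,[-0.045,-0.137,0.038],[0,0,0.023]],
    [100,[-0.052,-0.157,0.046],[0,0,0.023]],
    [100,[-0.055,-0.165,0.05],[0,0,0.023]],
    [100,[-0.055,-0.165,0.05],[0,0,0.023]],
    [100,[-0.055,-0.165,0.05],[0,0,0.023]],
    [100,[-0.055,-0.165,0.05],[0,0,0.023]],
    [100,[-0.055,-0.165,0.05],[0,0,0.023]],
  ],
)

```text
time: 12.77
ee_pos: [0.5977, -0.0056, 0.26]
eef_rot: [0.083, 0.997, 0.001, 0.0]
ft_force: [0.1, -0.1, -0.1]
width: 0.0877
```

```bash
python3 - <<'E'
from bench import *
from h import *
s=read_state();print(s['time'],s['ee_pos'],yaw(s),s['ft_force'],s['width'])
np.save('w12.npy',np.r_[s['ee_pos'],s['eef_rot']])
c=camera('wrist');im=c['pixels'][:,:,::-1];cv2.imwrite('pics/w12.png',im)
cv2.imwrite('pics/w12z.png',cv2.resize(im[180:300,240:400],None,fx=5,fy=5,interpolation=cv2.INTER_CUBIC))
E
```

```text
12.7667 [ 0.59772739 -0.00557681  0.25995288] (np.float64(80.49067577169451), [0.0009, 0.001, -1.0]) [ 0.10929177 -0.06301528 -0.13070751] 0.08769449690631478
```

View pics/w12z.png

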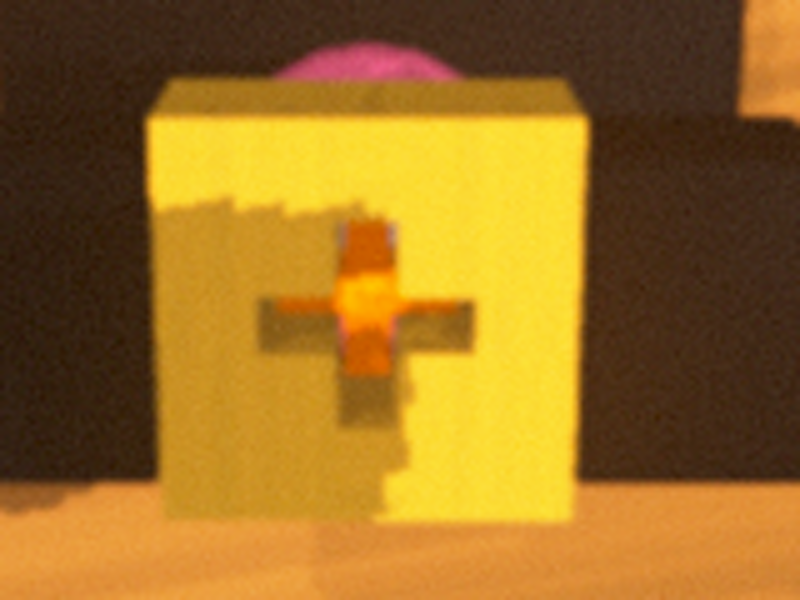

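```bash
python3 - <<'E'
from bench import *
from h import *
a=np.load('w12.npy');st=dict(ee_pos=a[:3],eef_rot=a[3:]);c=camera('wrist');cm=cam(c,st)
Z=lambda p:np.array(p,float)/5+[240,180]-.4
def ang(p,q): e=q-p; return np.degrees(np.arctan2(e[1],e[0])),np.linalg.norm(e)
g=plane(cm,[Z(p) for p in [(147,117),(589,117),(575,522),(161,520)]],.105);print('guide',g.mean(0),[ang(g[i],g[(i+1)%4]) for i in range(4)])
h=plane(cm,[Z(p) for p in [(259,325),(474,325),(368,221),(367,428)]],.105);print('slot',h[:2].mean(0),h[2:].mean(0),ang(h[0],h[1]),ang(h[2],h[3]))
im=cv2.imread('pics/w12.png')
go(st,[.5543,-.2427,.29],60.2)
E
```

```text
guide [ 0.59798941 -0.00740057  0.105     ] [(np.float64(80.51424466589205), np.float64(0.06063773842404165)), (np.float64(-9.485797437258292), np.float64(0.060339841498889275)), (np.float64(-99.79695892293091), np.float64(0.06074503732119309)), (np.float64(170.41261195700326), np.float64(0.06000999920388629))]
slot [ 0.59783809 -0.00759585  0.105     ] [ 0.59804981 -0.00748949  0.105     ] (np.float64(80.50892007620509), np.float64(0.030516853394255437)) (np.float64(-9.809535854135685), np.float64(0.030863406456652163))
shift [0.0036, -0.241, -0.0303] turn [0.0012, 0.0005, 0.3541]
```

arm_command(
  commands=[
    [100,[0,-0.02,0],[0,0,0.05]],
    [100,[0.001,-0.055,0],[0,0,0.1]],
    [100,[0.002,-0.095,0],[0,0,0.15]],
    [100,[0.003,-0.135,0],[0,0,0.2]],
    [100,[0.0036,-0.175,0],[0,0,0.25]],
    [100,[0.0036,-0.21,0],[0,0,0.3]],
    [100,[0.0036,-0.232,0],[0,0,0.354]],
    [100,[0.0036,-0.241,0],[0,0,0.354]],
    [100,[0.0036,-0.241,0],[0,0,0.354]],
    [100,[0.0036,-0.241,0],[0,0,0.354]],
  ],
)

```text
time: 13.7
ee_pos: [0.5541, -0.2433, 0.259]
eef_rot: [0.258, 0.966, 0.0, -0.0]
ft_force: [1.2, 0.2, 0.4]
width: 0.0873
```

```bash
python3 - <<'E'
from bench import *
from h import *
s=read_state();print(s['time'],s['ee_pos'],yaw(s),s['ft_force'],s['width'])
np.save('w13.npy',np.r_[s['ee_pos'],s['eef_rot']])
c=camera('wrist');im=c['pixels'][:,:,::-1];cv2.imwrite('pics/w13.png',im)
cv2.imwrite('pics/w13z.png',cv2.resize(im[170:300,230:410],None,fx=4.4,fy=4.4,interpolation=cv2.INTER_CUBIC))
E
```

```text
13.7 [ 0.55412105 -0.24327366  0.25903731] (np.float64(60.144755090063775), [-0.0, 0.001, -1.0]) [1.19448466 0.18217351 0.38516532] 0.08731426839762534
```

View pics/w13.png

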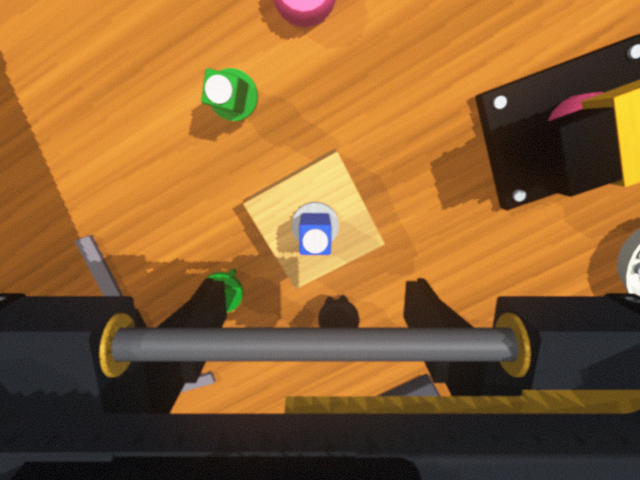

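View pics/w13z.png

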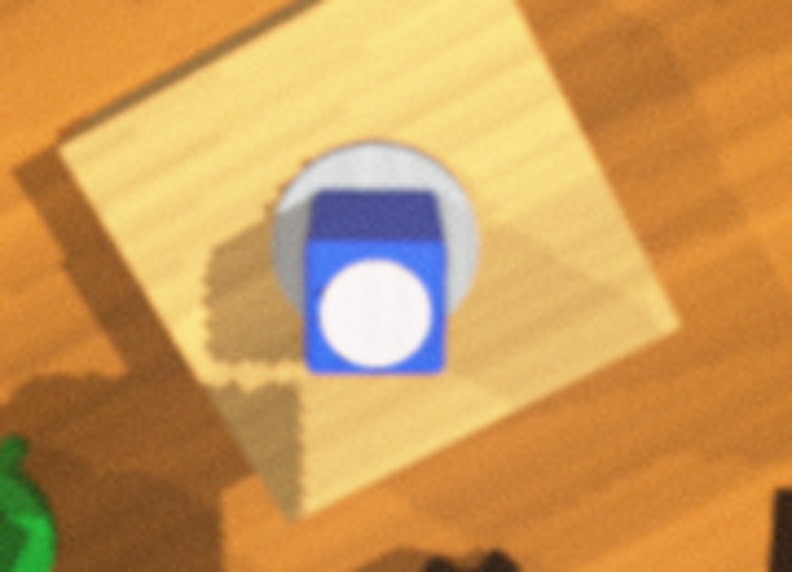

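```bash
python3 - <<'E'
from bench import *
from h import *
a=np.load('w13.npy');st=dict(ee_pos=a[:3],eef_rot=a[3:]);c=camera('wrist');cm=cam(c,st)
Z=lambda p:np.array(p,float)/4.4+[230,170]-.39
def ang(p,q): e=q-p; return np.degrees(np.arctan2(e[1],e[0])),np.linalg.norm(e)
r=plane(cm,[Z(p) for p in [(305,240),(445,239),(445,374),(308,374)]],.093);print('ram top',r.mean(0),[ang(r[i],r[(i+1)%4]) for i in range(4)])
print('dot',plane(cm,Z((375,313)),.093)); 
sc=cam(camera('scene'));si=cam(camera('side'))
# green2, black tops (white dots): crop coords
S=lambda p:np.array(p,float)/3+[190,205]-.33
D=lambda p:np.array(p,float)/3+[230,175]-.33
print('black top',tri([sc,si],[S((60,302)),D((583,351))]),'green1',tri([sc,si],[S((70,86)),D((356,494))]))
print('green2',tri([sc,si],[(174,285),D((610,471))]))
s=st
T=R.from_quat(st['eef_rot']).as_matrix()
for n,p in (('black',tri([sc,si],[S((60,302)),D((583,351))])[0]),('green2',tri([sc,si],[(174,285),D((610,471))])[0])):
    print(n,'in tool',(T.T@(p-st['ee_pos'])).round(3))
go(st,[*r.mean(0)[:2],.045+.030+.051],60.2)
E
```

```text
ram top [ 0.5541501  -0.24354471  0.093     ] [(np.float64(60.59138622992695), np.float64(0.023198357452942773)), (np.float64(-29.093492275345252), np.float64(0.023682452546747185)), (np.float64(-119.8339811341092), np.float64(0.0232806633810437)), (np.float64(150.7097985294134), np.float64(0.023509309090739304))]
dot [[ 0.55490997 -0.24412672  0.093     ]]
black top (array([ 0.64957499, -0.27313818,  0.08024834]), array([8.94071515e-06])) green1 (array([ 0.42960151, -0.24928514,  0.07940086]), array([0.0001064]))
green2 (array([ 0.57267662, -0.35263031,  0.07540559]), array([0.00264069]))
black in tool [-0.098  0.021  0.179]
green2 in tool [-0.071 -0.086  0.184]
shift [-0.0002, -0.0003, 0.133] turn [0.0009, -0.0005, -0.001]
```

arm_command(
  commands=[
    [100,[0,0,0.01],[0,0,0]],
    [100,[0,0,0.028],[0,0,0]],
    [100,[0,0,0.048],[0,0,0]],
    [100,[0,0,0.068],[0,0,0]],
    [100,[0,0,0.088],[0,0,0]],
    [100,[0,0,0.106],[0,0,0]],
    [100,[0,0,0.12],[0,0,0]],
    [100,[0,0,0.129],[0,0,0]],
    [100,[0,0,0.133],[0,0,0]],
    [100,[0,0,0.133],[0,0,0]],
  ],
)

```text
time: 14.73
ee_pos: [0.5532, -0.2442, 0.1253]
eef_rot: [0.258, 0.966, 0.0, -0.001]
ft_force: [-0.5, -0.8, -0.9]
width: 0.0867
```

arm_command(
  commands=[
    [100,[0,0,0],[0,0,0]],
    [60,[0,0,0],[0,0,0]],
    [40,[0,0,0],[0,0,0]],
    [20,[0,0,0],[0,0,0]],
    [0,[0,0,0],[0,0,0]],
    [0,[0,0,0],[0,0,0]],
    [0,[0,0,0],[0,0,0]],
    [0,[0,0,0],[0,0,0]],
    [0,[0,0,0],[0,0,0]],
    [0,[0,0,0],[0,0,0]],
  ],
  squeeze=30,
)

```text
time: 15.57
ee_pos: [0.5535, -0.2447, 0.1262]
eef_rot: [0.258, 0.966, 0.0, -0.0]
ft_force: [0.4, 0.3, -1.0]
width: 0.0352
```

```bash
python3 - <<'E'
from bench import *
from h import *
s=read_state();print(s['time'],s['ee_pos'],yaw(s),s['ft_force'],s['width'])
c=camera('wrist');im=c['pixels'][:,:,::-1];cv2.imwrite('pics/w14.png',im)
E
```

```text
15.5667 [ 0.55351502 -0.24469462  0.1261907 ] (np.float64(60.04676417833741), [-0.0, 0.0001, -1.0]) [ 0.38971238  0.28551142 -1.04896085] 0.03524761702961128
```

View pics/w14.png

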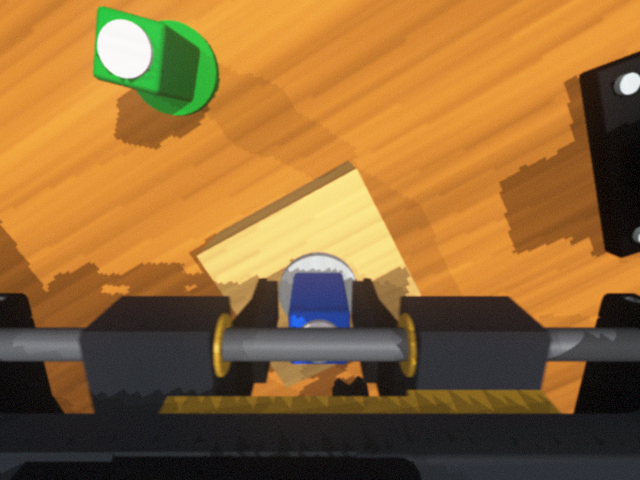

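Still closing; finish the grip with a firmer squeeze.

arm_command(
  commands=[
    [0,[0,0,0],[0,0,0]],
    [0,[0,0,0],[0,0,0]],
    [0,[0,0,0],[0,0,0]],
    [0,[0,0,0],[0,0,0]],
    [0,[0,0,0],[0,0,0]],
    [0,[0,0,0],[0,0,0]],
    [0,[0,0,-0.004],[0,0,0]],
    [0,[0,0,-0.01],[0,0,0]],
    [0,[0,0,-0.02],[0,0,0]],
    [0,[0,0,-0.03],[0,0,0]],
  ],
  squeeze=50,
)

```text
time: 16.45
ee_pos: [0.5534, -0.2449, 0.1572]
eef_rot: [0.259, 0.966, -0.0, -0.0]
ft_force: [0.3, -0.3, -2.1]
width: 0.0235
```

```bash
python3 - <<'E'
from bench import *
from h import *
s=read_state();print(s['time'],s['ee_pos'],yaw(s),s['ft_force'],s['width'])
c=camera('side');cv2.imwrite('pics/s15.png',cv2.resize(c['pixels'][230:370,300:460,::-1],None,fx=4,fy=4,interpolation=cv2.INTER_CUBIC))
E
```

```text
16.45 [ 0.55336411 -0.24486836  0.15715432] (np.float64(60.03202819025209), [-0.0003, -0.0, -1.0]) [ 0.34050153 -0.32304783 -2.11131598] 0.02350826712140486
```

View pics/s15.png

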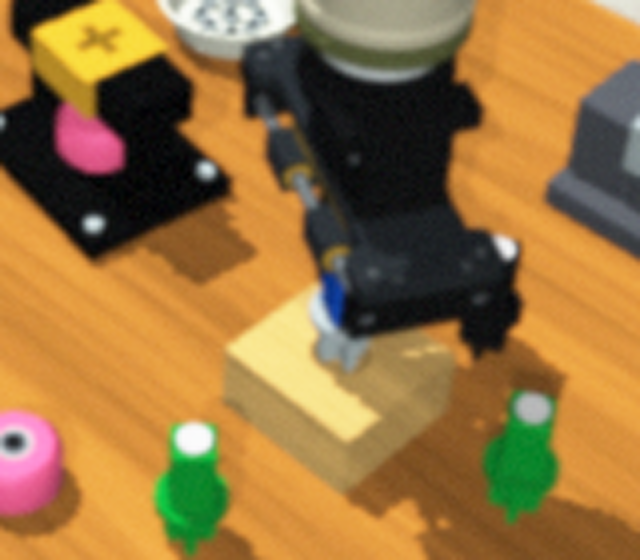

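```bash
python3 - <<'E'
from bench import *
from h import *
s=read_state()
go(s,[.598,-.0075,.245],80.4)
E
```

```text
shift [0.0808, 0.2279, -0.0855] turn [0.0002, 0.0032, -0.3556]
```

arm_command(
  commands=[
    [0,[0,0,-0.02],[0,0,0]],
    [0,[0,0,-0.05],[0,0,0]],
    [0,[0.005,0.015,-0.075],[0,0,-0.05]],
    [0,[0.016,0.045,-0.088],[0,0,-0.1]],
    [0,[0.029,0.08,-0.088],[0,0,-0.16]],
    [0,[0.042,0.118,-0.088],[0,0,-0.22]],
    [0,[0.055,0.155,-0.088],[0,0,-0.28]],
    [0,[0.067,0.19,-0.088],[0,0,-0.34]],
    [0,[0.076,0.215,-0.088],[0,0,-0.356]],
    [0,[0.0808,0.228,-0.088],[0,0,-0.356]],
  ],
)

```text
time: 17.33
ee_pos: [0.5978, -0.002, 0.2448]
eef_rot: [0.08, 0.997, 0.001, 0.0]
ft_force: [-0.2, 0.6, -1.9]
width: 0.0236
```

arm_command(
  commands=[
    [0,[0,0,0],[0,0,0]],
    [0,[0,0,0],[0,0,0]],
    [0,[0,0,0],[0,0,0]],
    [0,[0,0,0],[0,0,0]],
    [0,[0,0,0],[0,0,0]],
    [0,[0,0,0],[0,0,0]],
    [0,[0,0,0],[0,0,0]],
    [0,[0,0,0],[0,0,0]],
    [0,[0,0,0],[0,0,0]],
    [0,[0,0,0],[0,0,0]],
  ],
)

```text
time: 18.17
ee_pos: [0.5974, -0.0069, 0.2442]
eef_rot: [0.083, 0.997, 0.0, 0.0]
ft_force: [-0.4, 0.1, -2.4]
width: 0.0239
```

```bash
python3 - <<'E'
from bench import *
from h import *
s=read_state();print(s['time'],s['ee_pos'],yaw(s),s['ft_force'],s['width'])
np.save('w16.npy',np.r_[s['ee_pos'],s['eef_rot']])
go(s,[.598,-.0075,.226],80.4)
c=camera('side');cv2.imwrite('pics/s16.png',cv2.resize(c['pixels'][180:320,260:420,::-1],None,fx=4,fy=4,interpolation=cv2.INTER_CUBIC))
c=camera('scene');cv2.imwrite('pics/sc16.png',cv2.resize(c['pixels'][190:330,240:400,::-1],None,fx=4,fy=4,interpolation=cv2.INTER_CUBIC))
c=camera('wrist');im=c['pixels'][:,:,::-1];cv2.imwrite('pics/w16.png',im)
E
```

```text
18.1667 [ 0.59736734 -0.00686248  0.24424494] (np.float64(80.44152246390433), [0.0, 0.0001, -1.0]) [-0.3654794   0.1332822  -2.41269495] 0.02386110666673659
shift [-0.0007, -0.0005, 0.0182] turn [0.0001, 0.0, 0.0007]
```

View pics/s16.png

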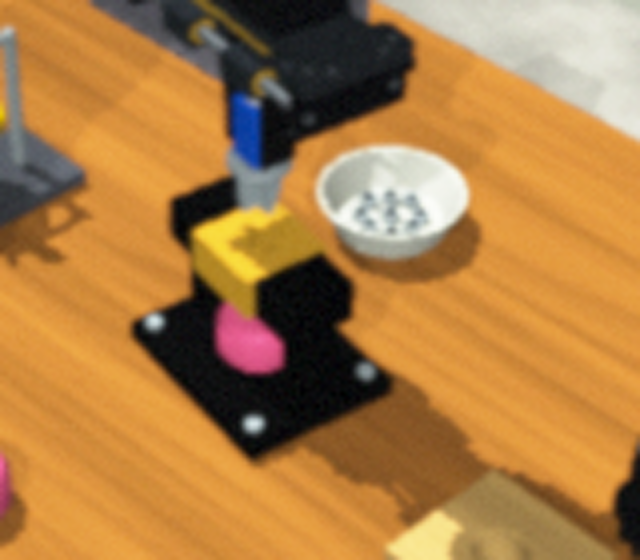

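View pics/sc16.png

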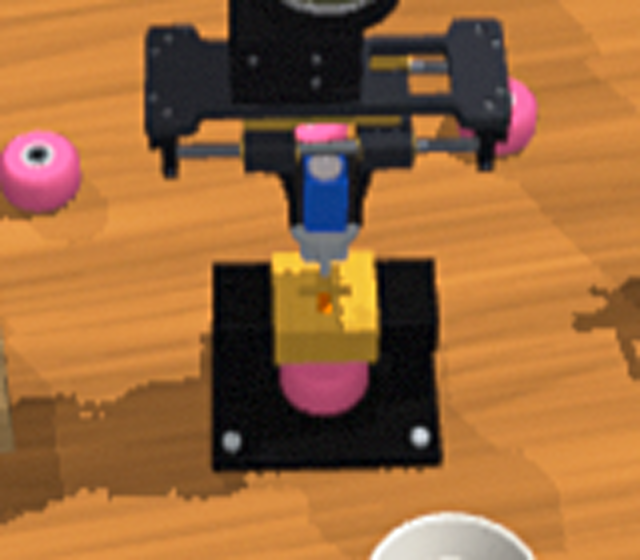

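View pics/w16.png

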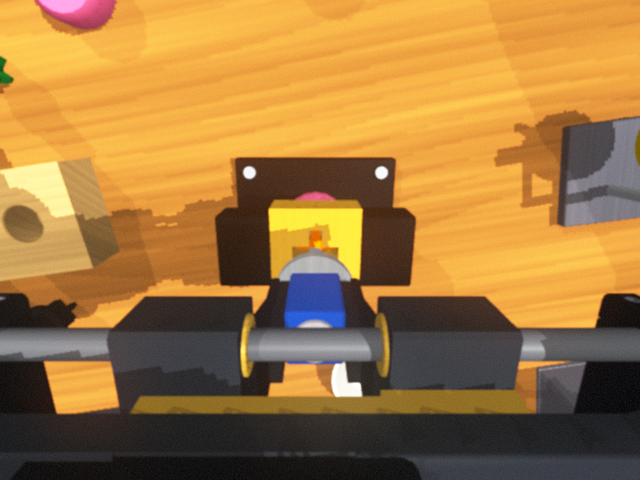

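```bash
python3 - <<'E'
from bench import *
from h import *
a=np.load('w16.npy');st=dict(ee_pos=a[:3],eef_rot=a[3:]);c=camera('wrist');cm=cam(c,st)
im=cv2.imread('pics/w16.png');cv2.imwrite('pics/w16z.png',cv2.resize(im[220:370,250:380],None,fx=4,fy=4,interpolation=cv2.INTER_CUBIC))
T=R.from_quat(st['eef_rot']).as_matrix()
W=lambda p:T@np.array(p)+st['ee_pos']
f=lambda p:((proj(cm,W(p))[0]-[250,220]+.375)*4).round(0)
print('shoulder top front',f([.02,0,.075]),'bottom front',f([.02,0,.081]),'sides',f([0,-.02,.075]),f([0,.02,.075]))
print('handle bottom front edge',f([.012,-.012,.075]),f([.012,.012,.075]),'top front',f([.012,-.012,.033]),f([.012,.012,.033]))
E
```

```text
shoulder top front [267. 142.] bottom front [267. 126.] sides [107. 292.] [427. 293.]
handle bottom front edge [170. 203.] [365. 203.] top front [143. 367.] [395. 368.]
```

View pics/w16z.png

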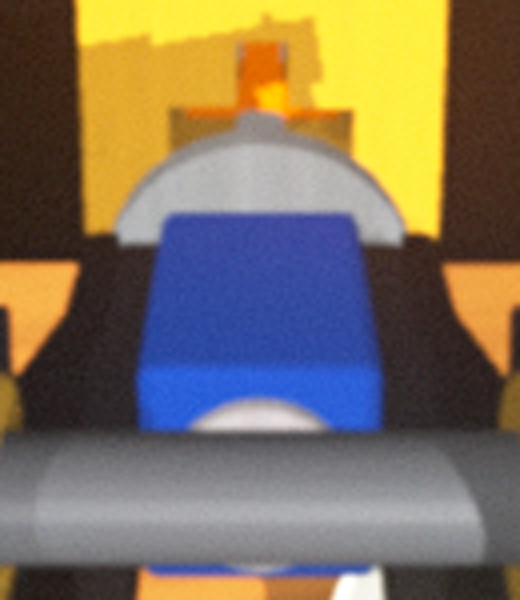

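arm_command(
  commands=[
    [0,[-0.0003,0.0004,0.007],[0,0,0]],
    [0,[-0.0003,0.0004,0.014],[0,0,0]],
    [0,[-0.0003,0.0004,0.02],[0,0,0]],
    [0,[-0.0003,0.0004,0.024],[0,0,0]],
    [0,[-0.0003,0.0004,0.027],[0,0,0]],
    [0,[-0.0003,0.0004,0.029],[0,0,0]],
    [0,[-0.0003,0.0004,0.03],[0,0,0]],
    [0,[-0.0003,0.0004,0.031],[0,0,0]],
    [0,[-0.0003,0.0004,0.032],[0,0,0]],
    [0,[-0.0003,0.0004,0.032],[0,0,0]],
  ],
)

```text
time: 19.2
ee_pos: [0.5977, -0.0065, 0.2122]
eef_rot: [0.083, 0.997, 0.0, 0.0]
ft_force: [0.4, -0.4, -3.1]
width: 0.0232
```

```bash
python3 - <<'E'
from bench import *
from h import *
s=read_state();print(s['time'],s['ee_pos'],yaw(s),s['ft_force'],s['torque'],s['width'])
c=camera('side');cv2.imwrite('pics/s17.png',cv2.resize(c['pixels'][180:280,270:390,::-1],None,fx=5,fy=5,interpolation=cv2.INTER_CUBIC))
c=camera('scene');cv2.imwrite('pics/sc17.png',cv2.resize(c['pixels'][200:300,270:390,::-1],None,fx=5,fy=5,interpolation=cv2.INTER_CUBIC))
E
```

```text
19.2 [ 0.59773505 -0.0064923   0.21221383] (np.float64(80.44355871771593), [0.0001, 0.0001, -1.0]) [ 0.40115743 -0.39212586 -3.05478599] [0.01540882 0.02339257 0.04600538] 0.023176007439141135
```

View pics/s17.png

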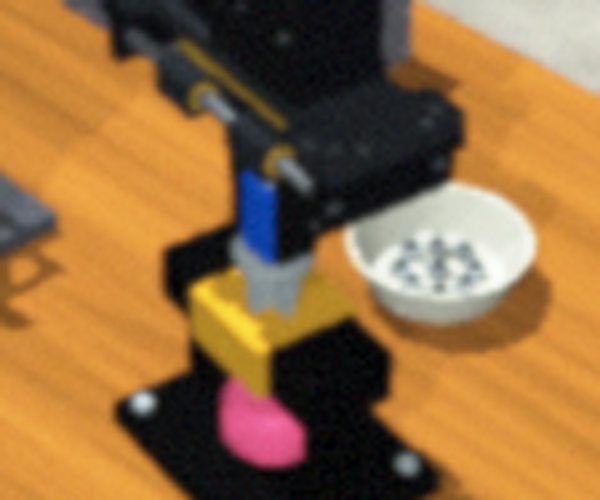

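View pics/sc17.png

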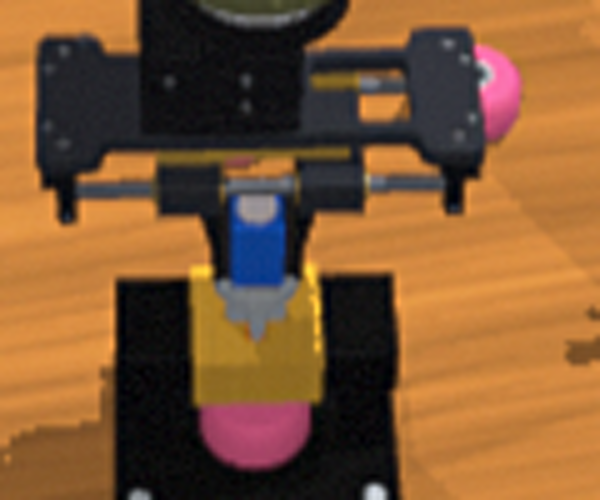

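arm_command(
  commands=[
    [0,[0,0,0.001],[0,0,0]],
    [0,[0,0,0.002],[0,0,0]],
    [0,[0,0,0.003],[0,0,0]],
    [0,[0,0,0.004],[0,0,0]],
    [0,[0,0,0.005],[0,0,0]],
    [0,[0,0,0.006],[0,0,0]],
    [0,[0,0,0.007],[0,0,0]],
    [0,[0,0,0.008],[0,0,0]],
    [0,[0,0,0.009],[0,0,0]],
    [0,[0,0,0.009],[0,0,0]],
  ],
)

```text
time: 20.13
ee_pos: [0.5976, -0.0065, 0.203]
eef_rot: [0.083, 0.997, 0.0, -0.0]
ft_force: [-0.7, 0.8, -2.2]
width: 0.0241
```

arm_command(
  commands=[
    [0,[0,0,0.002],[0,0,0]],
    [0,[0,0,0.004],[0,0,0]],
    [0,[0,0,0.006],[0,0,0]],
    [0,[0,0,0.008],[0,0,0]],
    [0,[0,0,0.01],[0,0,0]],
    [0,[0,0,0.012],[0,0,0]],
    [0,[0,0,0.014],[0,0,0]],
    [0,[0,0,0.015],[0,0,0]],
    [0,[0,0,0.016],[0,0,0]],
    [0,[0,0,0.016],[0,0,0]],
  ],
  squeeze=60,
)

```text
time: 20.97
ee_pos: [0.5979, -0.0065, 0.1877]
eef_rot: [0.083, 0.997, 0.0, 0.0]
ft_force: [-2.6, 0.2, 6.1]
width: 0.0239
```

```bash
python3 - <<'E'
from bench import *
from h import *
s=read_state();print(s['time'],s['ee_pos'],yaw(s),s['ft_force'],s['torque'],s['width'])
c=camera('side');cv2.imwrite('pics/s18.png',cv2.resize(c['pixels'][180:280,270:390,::-1],None,fx=5,fy=5,interpolation=cv2.INTER_CUBIC))
E
```

```text
20.9667 [ 0.59791085 -0.00649437  0.18767052] (np.float64(80.44137706221608), [0.0007, 0.0002, -1.0]) [-2.56572309  0.20605967  6.09718838] [-0.0150263   0.73616651  0.0219306 ] 0.02391377976357375
```

View pics/s18.png

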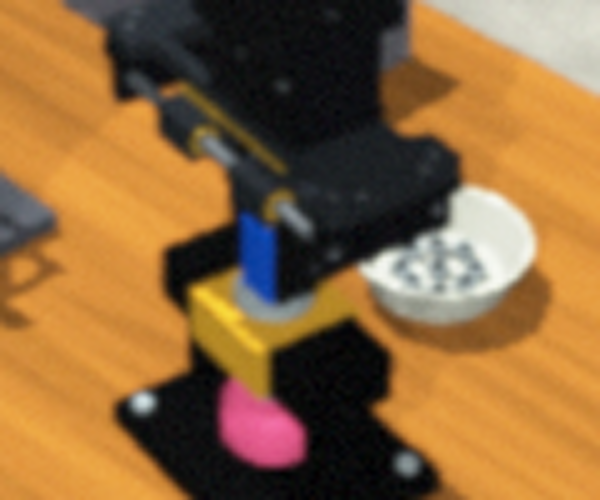

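arm_command(
  commands=[
    [0,[0,0,0.0005],[0,0,0]],
    [0,[0,0,0.001],[0,0,0]],
    [0,[0,0,0.0015],[0,0,0]],
    [0,[0,0,0.002],[0,0,0]],
    [0,[0,0,0.002],[0,0,0]],
    [0,[0,0,0.002],[0,0,0]],
    [0,[0,0,0.002],[0,0,0]],
    [0,[0,0,0.002],[0,0,0]],
    [0,[0,0,0.002],[0,0,0]],
    [0,[0,0,0.002],[0,0,0]],
  ],
)

```text
time: 21.85
ee_pos: [0.5979, -0.0065, 0.1862]
eef_rot: [0.083, 0.997, 0.0, 0.0]
ft_force: [-3.7, 1.0, 10.0]
width: 0.0235
```

arm_command(
  commands=[
    [0,[0,0,0.0005],[0,0,0]],
    [0,[0,0,0.001],[0,0,0]],
    [0,[0,0,0.0015],[0,0,0]],
    [0,[0,0,0.0015],[0,0,0]],
    [0,[0,0,0.0015],[0,0,0]],
    [0,[0,0,0.0015],[0,0,0]],
    [0,[0,0,0.0015],[0,0,0]],
    [0,[0,0,0.0015],[0,0,0]],
    [0,[0,0,0.0015],[0,0,0]],
    [0,[0,0,0.0015],[0,0,0]],
  ],
)

```text
time: 22.68
ee_pos: [0.5979, -0.0066, 0.1861]
eef_rot: [0.083, 0.997, 0.0, 0.001]
ft_force: [-10.7, -0.1, 22.7]
width: 0.0239
```

```bash
python3 - <<'E'
from bench import *
from h import *
s=read_state();print(s['time'],s['ee_pos'],yaw(s),s['ft_force'],s['torque'],s['width'])
np.save('w19.npy',np.r_[s['ee_pos'],s['eef_rot']])
c=camera('side');cv2.imwrite('pics/s19.png',cv2.resize(c['pixels'][200:270,290:390,::-1],None,fx=7,fy=7,interpolation=cv2.INTER_CUBIC))
c=camera('wrist');im=c['pixels'][:,:,::-1];cv2.imwrite('pics/w19.png',cv2.resize(im[180:370,220:410],None,fx=3,fy=3,interpolation=cv2.INTER_CUBIC))
E
```

```text
22.6833 [ 0.59794645 -0.00655139  0.18610102] (np.float64(80.43419734985189), [0.0013, 0.0008, -1.0]) [-10.66525323  -0.07175259  22.72176329] [-0.03586068  2.52277271 -0.02761346] 0.023936558048684532
```

View pics/s19.png

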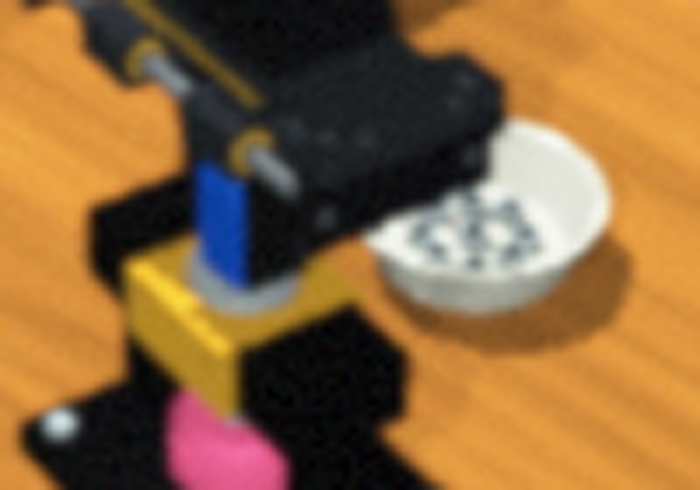

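View pics/w19.png

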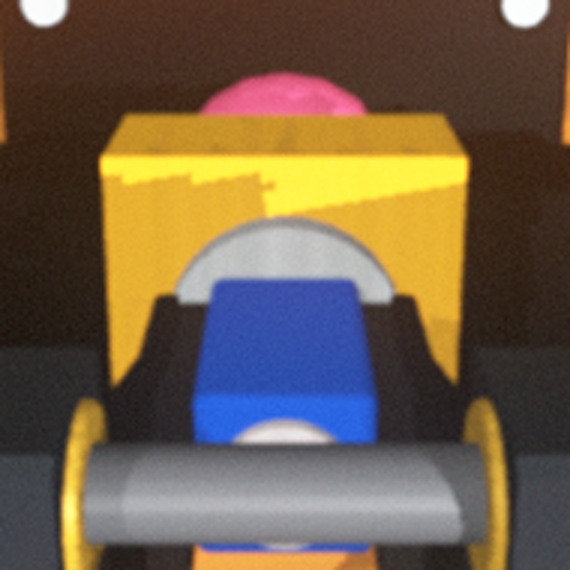

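arm_command(
  commands=[
    [0,[0.0005,0,0],[0,0,0]],
    [0,[0.0005,0,0],[0,0,0]],
    [0,[0.0005,0,0],[0,0,0]],
    [0,[0.0005,0,0],[0,0,0]],
    [0,[0.0005,0,0],[0,0,0]],
    [0,[0.0005,0,0],[0,0,0]],
    [0,[0.0005,0,0],[0,0,0]],
    [0,[0.0005,0,0],[0,0,0]],
    [0,[0.0005,0,0],[0,0,0]],
    [0,[0.0005,0,0],[0,0,0]],
  ],
)

```text
time: 23.62
ee_pos: [0.5979, -0.0065, 0.1861]
eef_rot: [0.083, 0.997, 0.0, 0.001]
ft_force: [-7.9, -0.5, 19.6]
width: 0.0234
```

```bash
python3 - <<'E'
from bench import *
from h import *
s=read_state();print(s['time'],s['ee_pos'],yaw(s),s['ft_force'],s['torque'],s['width'])
c=camera('scene');cv2.imwrite('pics/sc20.png',cv2.resize(c['pixels'][190:350,230:450,::-1],None,fx=3.5,fy=3.5,interpolation=cv2.INTER_CUBIC))
E
```

```text
23.6167 [ 0.59785244 -0.0065285   0.18612743] (np.float64(80.43289170306056), [0.0023, 0.0007, -1.0]) [-7.90553796 -0.49833846 19.62373982] [-0.06292115  1.927226    0.02019567] 0.02337208976098055
```

View pics/sc20.png

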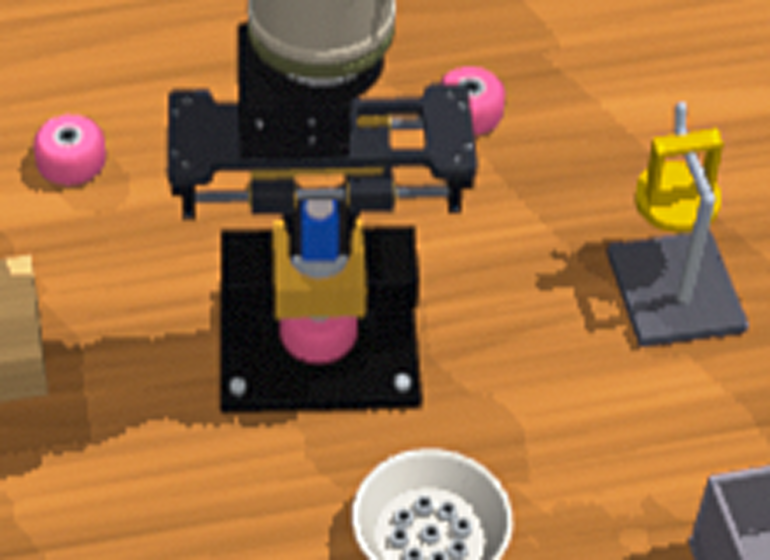

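The scene picture shows the cap hanging on the hook bar at (685,160). The ram's shoulder is flat on the brass at (320,262). Height and force are steady, so I'm handing in.

```bash
python3 - <<'E'
from bench import *
print(close_job()); s=read_state();print(s['time'],s['ee_pos'],s['ft_force'],s['width'])
E
```

```text
the job is handed in; nothing more can be done
None
the job is handed in; nothing more can be done
```

I hung the cap on the hook and pressed the ram home in the brass guide. I handed the job in at about 23.7 s, with the gripper still holding the ram down.

- **Cap:** The last scene picture shows it hanging by its crossbar on the level bar, with the gripper well clear.
- **Ram:** It slid into the cross slot with no sign of jamming. It stopped with the TCP at z = 0.1861 m, against 0.1862 m expected for fully home. Pushing 1.5 mm further did not lower it, but raised the upward force from 10 N to 23 N, which I take as the shoulder resting on the brass. My last reading was 19.6 N upward with the handle gripped at a 60 N squeeze.
- **Disagreements:** A sideways force of about 8 N in x remained at the end, so a spline is probably leaning lightly on the slot wall. The wrist camera placed the ram about 0.9 mm off sideways, within its stated accuracy, and I corrected for that before inserting.
- **Not measured:** The follower's travel was not read directly. The wheels and dish in the last picture looked undisturbed; the axle and caliper were outside it and I did not check them again.

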